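Stack the class kit trays on their base board and cap them

TASK

Make up tonight's class kit on the plywood base board: working from the bottom up, one piece at a time, seat the blue tray in the board's yellow frame, nest the orange tray on the blue one, the green tray on the orange one, and cap the green tray with the white printed lid, each fully home, square and level in the one below. The trays hold loose small parts, so keep them and the lid upright, and leave the grey spare tray, the glue jar and the tape roll where they are.

Things in the scene. Friction and masses are not known exactly. Their poses are not given: they have to be found in the camera images.
- tray_blue: Blue open tray with light wooden discs in it, 84 mm along x, 60 along y, 36 high, 0.08-0.17 kg. Foot 64 x 40 mm, 6 high, set in under the body; upright walls 4 mm thick; inside 76 x 52 mm, floor at 10 mm. Another tray's foot drops into its mouth (6 mm play a side) and it rests on the rim, 30 mm higher. Origin: centre of foot's underside, z up. Starts on the bench. Either way round.
- tray_orange: Orange open tray with small brass inserts in it, 84 mm along x, 60 along y, 36 high, 0.08-0.17 kg. Foot 64 x 40 mm, 6 high, set in under the body; upright walls 4 mm thick; inside 76 x 52 mm, floor at 10 mm. Another tray's foot drops into its mouth (6 mm play a side) and it rests on the rim, 30 mm higher. Origin: centre of foot's underside, z up. Starts on the bench. Either way round.
- tray_green: Green open tray with red tags in it, 84 mm along x, 60 along y, 36 high, 0.08-0.17 kg. Foot 64 x 40 mm, 6 high, set in under the body; upright walls 4 mm thick; inside 76 x 52 mm, floor at 10 mm. Another tray's foot drops into its mouth (6 mm play a side) and it rests on the rim, 30 mm higher. Origin: centre of foot's underside, z up. Starts on the bench. Either way round.
- lid: White lid, plug down on a fixed dark steel sheet 110 mm square, 6 thick. Plug 64 x 40 mm, 6 high, fits a tray's mouth as a tray's foot does; on it a plate 84 along x, 60 along y, from z 6 to 11; on that a centred grip bar 44 along x, 14 along y, from z 11 to 33. Origin: centre of plug's underside, z up. Seated it is 30 mm above the tray's origin. 0.06-0.11 kg. Either way round.
- base_board: Fixed plywood board, 112 mm along x, 86 along y, 8 thick, with a centred yellow frame 88 x 64 mm outside, 76 x 52 inside (long side along x), top at z 16. A tray's foot drops into the frame (6 mm play a side); the tray rests on the frame, its origin 10 mm above the board's. Origin: centre of the underside, on the bench, z up.
- tray_grey: Grey empty spare tray, same shape as the others; not part of the kit, to be left where it is. Origin: centre of the foot's underside.
- glue_jar: Small jar with a red cap, 38 mm across, 55 mm high, loose; to be left where it is. Origin: centre of its underside.
- tape_roll: Small yellow roll of tape lying flat, 48 mm across, 20 mm high, loose; to be left where it is. Origin: centre of its underside.
Things that resemble listed ones, but are neither listed nor needed, are in the scene too. Leave any purple or turquoise look-alike of the lid alone. There is more than one size of the tray_orange; the one meant has the size given above.

How it is judged:
On the way, in this order (a step that is already met when the one before it is completed fails the run):
1. the blue tray is seated in the frame of the base board (horizontal distance between tray_blue and base_board below 0.01 m and z of tray_blue in the frame of base_board between 0.007 and 0.013 m and angle between the x axis of tray_blue and the x axis of base_board, either way round below 0.25 rad and angle between tray_blue's own z axis and vertical below 0.08 rad), for 0.2 s.
2. the orange tray is nested on the blue tray (all of step 1 and horizontal distance between tray_orange and tray_blue below 0.01 m and z of tray_orange in the frame of tray_blue between 0.027 and 0.033 m and angle between the x axis of tray_orange and the x axis of tray_blue, either way round below 0.25 rad and angle between tray_orange's own z axis and vertical below 0.08 rad), for 0.2 s.
3. the green tray is nested on the orange tray (all of step 2 and horizontal distance between tray_green and tray_orange below 0.01 m and z of tray_green in the frame of tray_orange between 0.027 and 0.033 m and angle between the x axis of tray_green and the x axis of tray_orange, either way round below 0.25 rad and angle between tray_green's own z axis and vertical below 0.08 rad), for 0.2 s.
At the end, for the whole second after the job is handed in: Blue tray in the board's frame, orange on blue, green on orange, lid on green: each within 10 mm of centre on the one below, within 3 mm of its seated height (10 mm over the board's origin, then 30 mm a step), square within 0.25 rad either way round, level within 0.08 rad, at rest (all of step 3 and horizontal distance between lid and tray_green below 0.01 m and z of lid in the frame of tray_green between 0.027 and 0.033 m and angle between the x axis of lid and the x axis of tray_green, either way round below 0.25 rad and angle between lid's own z axis and vertical below 0.08 rad and linear speed of each of tray_blue, tray_orange, tray_green, lid below 0.02 m/s and angular speed of each of tray_blue, tray_orange, tray_green, lid below 0.2 rad/s); the robot touches nothing.
It fails at once if a tray or the lid is tipped by more than 0.5 rad (angle between any of tray_blue, tray_orange, tray_green, lid's own z axis and vertical above 0.5 rad).
It fails at once if the grey tray, the glue jar or the tape roll is moved by more than 20 mm (distance of any of tray_grey, glue_jar, tape_roll from where it was at the start of the episode above 0.02 m).
It also fails if it takes over 118 s, if anything falls off the work surface, if the arm or the gripper's body presses on something with over 40 N, if the wrist force passes 120 N, or if a joint passes its speed limit or range.

ROBOT

A 6-joint arm with a two-finger parallel gripper is mounted at the origin on the work surface. World frame = base frame: x ahead of the robot, y to its left, z up, the work surface at z = 0. Lengths are in m, angles in rad, forces in N, time in s.
With the tool pointing down it reaches from about 0.425 to 0.95 m from the base axis. Payload 3.5 kg.
Tool frame: the origin (TCP) lies at the very end of the fingers, on their centre line; the grasp point (between the pads) lies 19 mm behind it; z points along the fingers, y is the line along which they close (so a half turn about z gives the same grasp; the last joint's range is limited). The gripper opens to 85 mm and grips with 20 to 120 N. Pads are 22 mm wide; open, the fingers measure 114 mm over their backs; the gripper's body (76 mm by 85 mm) begins 54 mm behind the grasp point. The pads swing forward as they close: fully open they stand 13 mm farther back than shut.
Start: joints at [-1.33, 0.286, 1.577, -0, 1.279, -0.15], TCP at [0.257, -0.624, 0.194] pointing down, gripper open.
Joint ranges: [-2.77, 2.77], [-0.9, 2.22], [0.21, 2.48], [-1.53, 4.67], [0.24, 2.81], [-2.84, 2.84]. Speed limits (rad/s): [2.79, 2.79, 3.14, 3.14, 3.14, 3.14].

INTERFACE

Orientations are given as a unit quaternion [x, y, z, w].
In Python, from plant import get_state, read_camera, sign_off, recognise gives the robot as it stands.
- The arm moves only by the tool arm_command, never from a script. Its argument "steps" is a list of rows, each an object with "translation": the shift along the tool's x, y, z scaled (see below), a list of three; "twist": the turn, a rotation vector about the tool's x, y, z scaled (see below), a list of three; "fingers": the opening, from -1 (shut) to 1 (fully open). In form: [{"translation": [x, y, z], "twist": [rx, ry, rz], "fingers": fingers}, ...]. A call has 1 to 5 rows; each row is the pose to reach, as a shift and turn from the pose commanded when the call began, along the tool's axes at that moment; what a row does not reach only later rows make up. The controller multiplies each number of a shift by 75 cm and each number of a turn by 60 degrees. A row lasts 1/8 s, in which the tool goes at most 62.5 mm and 10.7 degrees, less where a joint would pass 70% of its speed; a pose out of reach is approached as far as the arm can. A call with a number of a shift or a turn outside -1 to 1 is refused whole. A call with a gripper value outside its range is refused whole. The fingers move at their own pace and stop on an object; "grip_force" is the grip in N (left out, the last holds). Time passes only in rows, so rows that repeat a pose let the fingers close. It gives the time, the measured TCP pose, the force, the opening and the grip force at its end, in the units of the state.
- get_state(): the state, without advancing time (a new reading comes with each control period).
- read_camera(name): name is "side" or "top" or "wrist"; returns a dict with "pixels" (384x512x3 uint8, red, green, blue), "K" (3x3 intrinsics, pixels), "k1" (the pictures are not rectified: a ray, as slopes to the right and down, at radius r is drawn at 1 + k1 r^2 times it, then the intrinsics apply), "R" (3x3) and "t" (3): a world point X has camera coordinates R X + t; the wrist camera has in their place "T_tool_cam" (4x4, takes a point from camera to tool coordinates, whose origin is the TCP and whose axes are the flange's). Camera axes: x right, y down, z forward; pixel columns grow to the right and rows downward; lengths in m; the calibration is good to about 2 mm. A picture is of the moment at which its call begins: read the wrist's pose just before it. There is no depth.
- sign_off(): hands the job in; it is judged then, once.
Trained networks look in a picture, given as the dict that the camera call returned (one of the last four; its "shot" number tells which), for a name from the list of things; names that differ only in an ending like _2 or _b are one class to them, and where a whole thing is asked for, a point or a joint stands for the part that bears it (a point fixed in the world has none). Each returns a list of dicts, best first, with "conf" (0 to 1); they miss things now and then, are a little off and sometimes report something else, mostly with a low value. They report only what shows in the picture. A call takes as long as a camera call. They do not tell look-alikes from the thing itself.
- recognise(picture, query): "point" ([row, column] in pixels, amid what is visible of it).
The state is a dict: "time": time; "qpos": joint angles; "dq": joint speeds; "joint_efforts": joint torques, N m; "eef_pos": TCP position; "tcp_rot": TCP orientation; "contact_force": force on the tool from outside, world axes, zero at the start; "wrist_torque": the same for the moment, N m; "opening": opening from 0.0 (shut) to 1.0 (fully open); "finger_force": force on a finger pad.
Only numpy, scipy, OpenCV 4.12 (cv2) and the standard library are available. Lean on these libraries where they do the work, as an engineer would, in place of code of your own. Each camera call takes 0.05 s, during which the arm holds its last target. There are 200 camera calls.

## Working session

There is one attempt and no reset: what is moved stays moved. The work goes in short steps, Python scripts to look and compute and a tool call to move; the robot and the scene stay as the last step left them, time stands still between calls to the robot, and variables do not carry over. Pictures are saved under pics/ and viewed, at most 14 in all, crops included, and the job is handed in when it is done.

Besides the shell and the picture viewer there is one more tool, called after "Emit:" as name([rows], argument=value, ...), one row to a line, values as JSON. arm_command: Moves the arm, as the interface text tells. Shifts and turns lie within -1 to 1; 1 stands for 75 cm of shift or 60 degrees of turn. Its arguments: {"type":"object","properties":{"steps":{"type":"array"},"grip_force":{"type":"number"}},"required":["steps"]}

```bash
mkdir -p pics; ls
cat > h.py <<'E'
import numpy as np,cv2
from plant import get_state, read_camera, sign_off, recognise
def snap(n,f=None):
    p=read_camera(n)
    if f: cv2.imwrite('pics/'+f,p['pixels'][:,:,::-1])
    return p
E
python3 - <<'E'
from h import *
a=snap('top','top.png');b=snap('side','side.png')
s=get_state();print(s['time'],s['eef_pos'],s['tcp_rot'],s['opening'])
for p in(a,b):
    print(p['K'].tolist(),p['k1'],p['R'].tolist(),p['t'].tolist())
    for q in['tray_blue','tray_orange','tray_green','lid','base_board','tray_grey','glue_jar','tape_roll']:
        print(q,[(np.round(d['point']).tolist(),round(d['conf'],2)) for d in recognise(p,q)])
np.save('c.npy',np.array([a,b],dtype=object),allow_pickle=True)
E
```

```text
pics
0.1 [ 0.25698301 -0.62343071  0.19244174] [ 9.80967049e-01  1.94171179e-01 -5.60608585e-05 -1.09475571e-03] 1.000918538407601
[[391.7167640899198, 0.0, 254.24310780516922], [0.0, 391.7167640899198, 190.83768856822311], [0.0, 0.0, 1.0]] -0.13743621566047678 [[-0.006570852030862911, -0.9998667579855788, -0.014942897275834048], [-0.9955696205616636, 0.00794281706214417, -0.09369120701443581], [0.09379741210872002, 0.014261063513109244, -0.9954891599355474]] [0.09219547271303143, 0.4410554103275892, 1.0972476308725976]
tray_blue [([134.0, 366.0], 0.73), ([182.0, 287.0], 0.25)]
tray_orange [([143.0, 136.0], 0.95), ([133.0, 280.0], 0.94), ([246.0, 389.0], 0.62)]
tray_green [([186.0, 200.0], 0.79)]
lid [([182.0, 289.0], 0.78), ([225.0, 336.0], 0.76), ([233.0, 239.0], 0.73)]
base_board [([134.0, 194.0], 0.81)]
tray_grey [([183.0, 370.0], 0.71)]
glue_jar [([163.0, 238.0], 0.73)]
tape_roll [([162.0, 323.0], 0.59)]
[[401.341366535581, 0.0, 250.04035484337945], [0.0, 401.341366535581, 190.648114753025], [0.0, 0.0, 1.0]] -0.05354512036381173 [[0.8439156344382914, -0.5360700381542597, -0.020864231208135776], [-0.2695995228410186, -0.39015515936586054, -0.8803948255777604], [0.46381300028622635, 0.7486039445618029, -0.47378226534136797]] [-0.35584652391838145, 0.2012950041489481, 0.7749533405088901]
tray_blue [([245.0, 385.0], 0.88)]
tray_orange [([145.0, 221.0], 0.77), ([195.0, 305.0], 0.73), ([164.0, 261.0], 0.68), ([318.0, 270.0], 0.62)]
tray_green [([177.0, 216.0], 0.69), ([269.0, 333.0], 0.31)]
lid [([216.0, 266.0], 0.96), ([268.0, 253.0], 0.78), ([210.0, 188.0], 0.65)]
base_board [([168.0, 261.0], 0.93)]
tray_grey [([269.0, 337.0], 0.82)]
glue_jar [([185.0, 255.0], 0.86)]
tape_roll [([232.0, 317.0], 0.85), ([166.0, 261.0], 0.35)]
```

View pics/top.png

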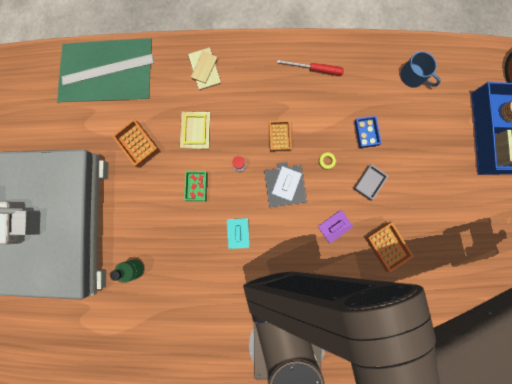

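View pics/side.png

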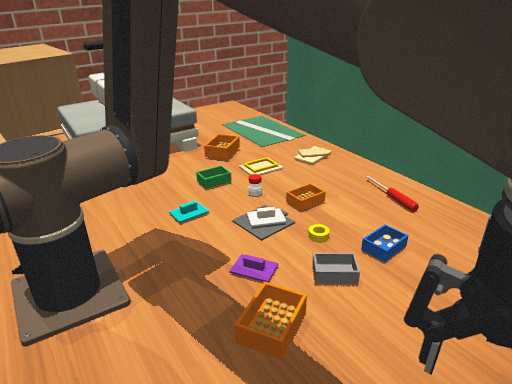

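Top view (col,row): the orange candidates are (136,143) large, (280,136) small and (389,246) large. At about 356 px/m, 84x60 mm is about 30x21 px, so the one meant is (280,136). The lid candidates are (286,183) white on the dark sheet, (238,233) turquoise and (336,226) purple, so I choose the white one. Board (194,130), blue (367,131), green (196,186), grey (370,182), jar (238,163), tape (327,160).

```bash
cat >> h.py <<'E'
def ray(p,uv,R=None,t=None):
    u=cv2.undistortPoints(np.float64(uv).reshape(-1,1,2),p['K'],np.array([p['k1'],0,0,0.]))[:,0]
    R=p['R'] if R is None else R; t=p['t'] if t is None else t
    return -R.T@t, np.c_[u,np.ones(len(u))]@R
def plane(p,uv,z,R=None,t=None):
    o,d=ray(p,uv,R,t); return o+d*((z-o[2])/d[:,2])[:,None]
HSV={'blue':((105,120,60),(125,255,255)),'orange':((5,140,60),(14,255,255)),'green':((55,90,40),(85,255,255)),'white':((0,0,165),(179,45,255)),'yellow':((24,120,120),(33,255,255)),'grey':((0,0,60),(179,60,170))}
def blob(p,col,c,w=28):
    """filled contour nearest pixel c=(col,row)"""
    x,y=int(c[0]),int(c[1]);x0,y0=max(x-w,0),max(y-w,0)
    im=p['pixels'][y0:y+w,x0:x+w]; s=4
    hsv=cv2.cvtColor(cv2.resize(im,None,fx=s,fy=s,interpolation=cv2.INTER_CUBIC),cv2.COLOR_RGB2HSV)
    m=cv2.morphologyEx(cv2.inRange(hsv,*HSV[col]),cv2.MORPH_CLOSE,np.ones((5,5)))
    cs=max(cv2.findContours(m,cv2.RETR_EXTERNAL,cv2.CHAIN_APPROX_NONE)[0],key=cv2.contourArea)
    return (cs[:,0]+.5)/s-.5+[x0,y0]
def rect(p,col,c,z,w=28,**k):
    P=plane(p,blob(p,col,c,w),z,**k)[:,:2]
    (cx,cy),(a,b),g=cv2.minAreaRect((P*1000).astype(np.float32))
    if a<b:a,b,g=b,a,g+90
    return np.round([cx,cy,a,b,(g+90)%180-90],1)
E
python3 - <<'E'
from h import *
a,b=np.load('c.npy',allow_pickle=True)
hsv=cv2.cvtColor(a['pixels'],cv2.COLOR_RGB2HSV)
cv2.imwrite('pics/crop.png',cv2.resize(a['pixels'][105:255,110:310],None,fx=4,fy=4,interpolation=cv2.INTER_CUBIC)[:,:,::-1])
for n,c,z in[('blue',(367,131),.036),('orange',(280,136),.036),('orange',(136,143),.036),('orange',(389,246),.036),('green',(196,186),.036),('white',(288,183),.017),('yellow',(194,130),.016)]:
    print(n,rect(a,n,c,z))
E
```

```text
blue [ 610.3 -239.4   85.2   63.9    8.1]
orange [ 5.999e+02  1.460e+01  1.637e+02  1.615e+02 -4.000e-01]
orange [586.1 435.4 175.5 167.4  89.3]
orange [ 283.8 -290.4  163.2  155.5   88.8]
green [456.6 256.2  82.5  61.1  -1.8]
white [463.8  -3.5  87.3  62.9 -21.2]
yellow [627.1 264.2  88.5  64.9  -1.4]
```

View pics/crop.png

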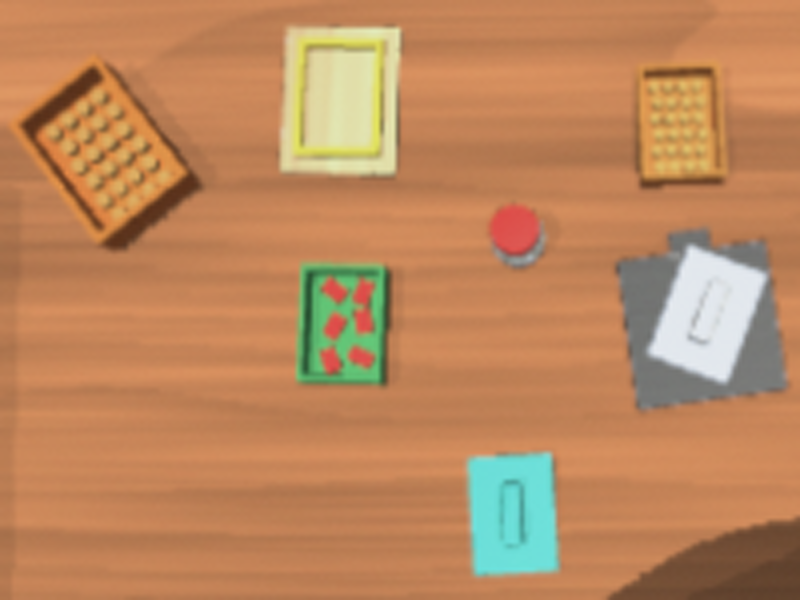

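Crop: the small orange tray (682,125 in the crop) measures about 20x29 px natively, so it is the right size. The white lid on the dark sheet (708,312 in the crop) is turned about 21°. The board frame (340,98) is nearly square to x.

```bash
cat >> h.py <<'E'
from scipy.spatial.transform import Rotation as Ro
def go(x,y,z,psi):
    s=get_state();R=Ro.from_quat(s['tcp_rot']);p=s['eef_pos']
    G=Ro.from_euler('z',psi,degrees=True)*Ro.from_euler('x',180,degrees=True)
    e=(R.inv()*G).as_rotvec(degrees=True)
    print('t',round(s['time'],2),'trans',np.round(R.inv().apply(np.array([x,y,z])-p)/.75,4),'twist',np.round(e/60,4),'psi',np.round(np.degrees(np.arctan2(R.as_matrix()[1,0],R.as_matrix()[0,0])),1),'pos',np.round(p,4),'op',round(s['opening'],3),'F',np.round(s['contact_force'],1))
def wrist(f=None):
    s=get_state();p=snap('wrist',f)
    T=np.eye(4);T[:3,:3]=Ro.from_quat(s['tcp_rot']).as_matrix();T[:3,3]=s['eef_pos']
    C=np.linalg.inv(T@p['T_tool_cam']);p['R'],p['t']=C[:3,:3],C[:3,3];return p
HSV['orange']=((5,195,60),(16,255,255))
E
python3 - <<'E'
from h import *
a,b=np.load('c.npy',allow_pickle=True)
hsv=cv2.cvtColor(a['pixels'],cv2.COLOR_RGB2HSV)
for c,r in[(280,123),(271,138),(290,136),(280,136),(255,130),(300,150)]:print(c,r,hsv[r,c])
print(wrist('w0.png')['T_tool_cam'].round(3))
go(.56,-.24,.25,8)
E
```

```text
280 123 [ 13 169 115]
271 138 [ 16 160 221]
290 136 [ 15 156 204]
280 136 [ 17 155 197]
255 130 [ 12 143 202]
300 150 [ 12 141 197]
[[ 0.001 -0.953 -0.304  0.079]
 [ 1.     0.001 -0.001 -0.001]
 [ 0.001 -0.304  0.953 -0.182]
 [ 0.     0.     0.     1.   ]]
t 0.95 trans [ 0.5684 -0.3197 -0.075 ] twist [-0.     -0.      0.2398] psi 22.4 pos [ 0.2571 -0.6241  0.1937] op 0.998 F [0.3 0.  0.3]
```

Emit:
arm_command([
  {"translation": [0.66,-0.27,-0.05],"twist": [0,0,0.24],"fingers": 1},
  {"translation": [0.66,-0.27,-0.05],"twist": [0,0,0.24],"fingers": 1},
  {"translation": [0.66,-0.27,-0.05],"twist": [0,0,0.24],"fingers": 1},
  {"translation": [0.66,-0.27,-0.05],"twist": [0,0,0.24],"fingers": 1},
  {"translation": [0.66,-0.27,-0.05],"twist": [0,0,0.24],"fingers": 1},
])

```text
time: 1.58
eef_pos: [0.4802, -0.4036, 0.216]
tcp_rot: [0.998, 0.07, 0.0, 0.0]
contact_force: [0.3, -0.3, -0.4]
opening: 1.003
finger_force: 0.0
```

```bash
python3 -c "
from h import *
go(.645,-.235,.225,8)"
```

```text
t 1.57 trans [ 0.2488 -0.1921 -0.012 ] twist [ 0.0006 -0.0004 -0.0003] psi 8.0 pos [ 0.4802 -0.4036  0.216 ] op 1.003 F [ 0.3 -0.3 -0.4]
```

Emit:
arm_command([
  {"translation": [0.245,-0.19,-0.012],"twist": [0,0,0],"fingers": 1},
  {"translation": [0.245,-0.19,-0.012],"twist": [0,0,0],"fingers": 1},
  {"translation": [0.245,-0.19,-0.012],"twist": [0,0,0],"fingers": 1},
  {"translation": [0.245,-0.19,-0.012],"twist": [0,0,0],"fingers": 1},
  {"translation": [0.245,-0.19,-0.012],"twist": [0,0,0],"fingers": 1},
])

```text
time: 2.2
eef_pos: [0.643, -0.2355, 0.2246]
tcp_rot: [0.997, 0.072, 0.0, -0.0]
contact_force: [0.4, 0.7, -0.8]
opening: 0.999
finger_force: 0.0
```

```bash
cat >> h.py <<'E'
def agree(ps,col,cs,zs=np.arange(.0,.06,.002),w=(28,90)):
    """ps pictures; find z where rect centres agree; prints table near best"""
    bl=[blob(p,col,c,ww) for p,c,ww in zip(ps,cs,w)]
    def rc(p,bl,z):
        P=plane(p,bl,z)[:,:2];(cx,cy),(a,b),g=cv2.minAreaRect((P*1000).astype(np.float32))
        if a<b:a,b,g=b,a,g+90
        return np.array([cx,cy,a,b,(g+90)%180-90])
    best=min(zs,key=lambda z:np.linalg.norm(rc(ps[0],bl[0],z)[:2]-rc(ps[1],bl[1],z)[:2]))
    print(col,'z*',round(best,4),[rc(p,k,best).round(1) for p,k in zip(ps,bl)])
def proj(p,X):
    r,_=cv2.Rodrigues(p['R']);return cv2.projectPoints(np.float64([X]),r,p['t'],p['K'],np.array([p['k1'],0,0,0.]))[0][0,0]
E
python3 - <<'E'
from h import *
a,b=np.load('c.npy',allow_pickle=True)
w=wrist('w1.png');c=proj(w,(.610,-.239,.036));print(c,w['K'][0,0],w['k1'])
print(rect(w,'blue',c,.036,110))
agree([a,w],'blue',[(367,131),c],w=(28,110))
go(.61,-.239,.1,8)
E
```

```text
[254.12620609 191.60539222] 323.87667854803095 -0.08602833754329375
[ 614.2 -241.    83.6   58.8    8.3]
blue z* 0.028 [array([ 612.3, -241.7,   85.8,   64.3,    8.1]), array([ 612. , -241.4,   85.4,   60. ,    8.3])]
t 2.25 trans [-0.0423 -0.0036  0.1659] twist [0.0002 0.0004 0.0025] psi 8.2 pos [ 0.6418 -0.2371  0.2244] op 1.0 F [-0.5  0.  -0.4]
```

View pics/w1.png

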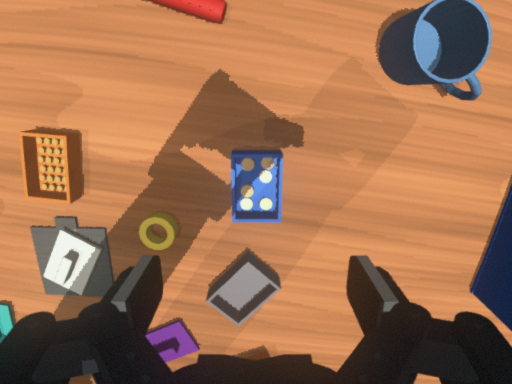

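Wrist view: blue tray at (257,186), grey tray at (244,287) clear of the finger paths, small orange at (52,163). I'll move to a hover over blue and look closer.

Emit:
arm_command([
  {"translation": [-0.04,-0.002,0.165],"twist": [0,0,0],"fingers": 1},
  {"translation": [-0.04,-0.002,0.165],"twist": [0,0,0],"fingers": 1},
  {"translation": [-0.04,-0.002,0.165],"twist": [0,0,0],"fingers": 1},
  {"translation": [-0.04,-0.002,0.165],"twist": [0,0,0],"fingers": 1},
])

```text
time: 2.75
eef_pos: [0.6123, -0.2427, 0.1033]
tcp_rot: [0.998, 0.069, 0.001, 0.001]
contact_force: [1.0, 0.1, 1.4]
opening: 1.001
finger_force: 0.0
```

Run:
```python
from h import *
a,b=np.load('c.npy',allow_pickle=True)
wrist();w=wrist('w2.png');c=proj(w,(.612,-.240,.036));print(c)
for z in(.03,.036,.04):print(rect(w,'blue',c,z,140))
agree([a,w],'blue',[(367,131),c],w=(28,140))
go(.612,-.240,.004,8.2)
```

```text
[251.21219698 196.6183887 ]
[ 612.6 -241.1   86.    61.1    8. ]
[ 614.4 -240.9   84.    59.6    8. ]
[ 615.6 -240.7   82.7   58.7    8. ]
blue z* 0.028 [array([ 612.3, -241.7,   85.8,   64.3,    8.1]), array([ 612. , -241.2,   86.7,   61.5,    8. ])]
t 2.85 trans [-0.0028 -0.005   0.1352] twist [ 0.0045 -0.0057 -0.004 ] psi 8.0 pos [ 0.6139 -0.243   0.1054] op 0.999 F [-0.7  0.   0.6]
```

View pics/w2.png

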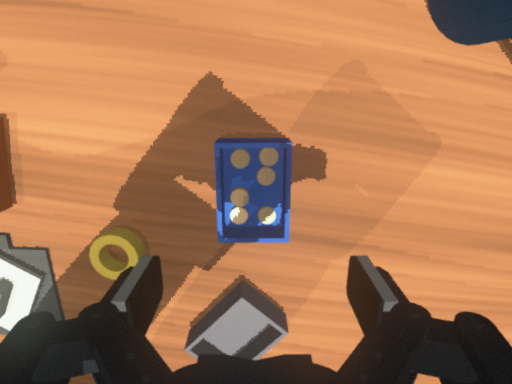

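Emit:
arm_command([
  {"translation": [0.0,-0.003,0.07],"twist": [0,0,0],"fingers": 1},
  {"translation": [0.0,-0.003,0.12],"twist": [0,0,0],"fingers": 1},
  {"translation": [0.0,-0.003,0.135],"twist": [0,0,0],"fingers": 1},
  {"translation": [0.0,-0.003,0.135],"twist": [0,0,0],"fingers": 1},
])

```text
time: 3.35
eef_pos: [0.6123, -0.2395, 0.0013]
tcp_rot: [0.998, 0.07, 0.001, 0.001]
contact_force: [-1.0, -0.2, 0.6]
opening: 1.002
finger_force: 0.0
```

Emit:
arm_command([
  {"translation": [0,0,0],"twist": [0,0,0],"fingers": 0.2},
  {"translation": [0,0,0],"twist": [0,0,0],"fingers": -0.2},
  {"translation": [0,0,0],"twist": [0,0,0],"fingers": -0.2},
  {"translation": [0,0,0],"twist": [0,0,0],"fingers": -0.2},
], grip_force=30)

```text
time: 3.85
eef_pos: [0.611, -0.2389, -0.0]
tcp_rot: [0.998, 0.07, 0.0, 0.0]
contact_force: [-0.4, 0.0, 0.0]
opening: 0.399
finger_force: 0.0
```

Run:
```python
from h import *
snap('side','s2.png');go(.614,-.241,.12,0)
im=cv2.imread('pics/s2.png')[170:330,300:500];cv2.imwrite('pics/s2c.png',cv2.resize(im,None,fx=3,fy=3))
```

```text
t 3.9 trans [ 0.0037  0.0034 -0.1603] twist [ 1.000e-04 -2.000e-04  1.332e-01] psi 8.0 pos [ 6.109e-01 -2.388e-01 -2.000e-04] op 0.399 F [0.  0.1 0.6]
```

View pics/s2c.png

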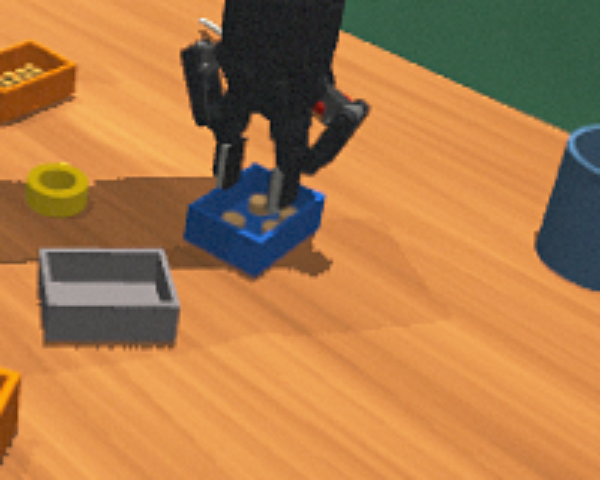

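Run:
```python
from h import *
p=snap('side');s=get_state();R=Ro.from_quat(s['tcp_rot'])
im=cv2.resize(p['pixels'][170:330,300:500],None,fx=4,fy=4,interpolation=cv2.INTER_CUBIC)[:,:,::-1].copy()
for d,col in[((0,0,0),(0,0,255)),((0,.017,-.008),(0,255,0)),((0,-.017,-.008),(0,255,0)),((0,0,-.036),(255,0,255))]:
    u=(proj(p,s['eef_pos']+R.apply(d))-[300,170])*4;print(u);cv2.circle(im,tuple(int(v) for v in u),5,col,2)
cv2.imwrite('pics/s3.png',im)
t=snap('top');print(s['qpos'],s['finger_force']);print(rect(t,'blue',(367,131),.036))
cv2.imwrite('pics/t3.png',cv2.resize(t['pixels'][90:190,300:430],None,fx=5,fy=5)[:,:,::-1])
```

```text
[321.60237158 318.33796242]
[350.46805407 320.29645237]
[297.35465833 293.14013408]
[330.67059377 264.4729794 ]
[-5.27146677e-01  4.57109807e-01  1.73774738e+00  4.16822537e-05
  9.46698400e-01  9.04193113e-01] 0.0
[ 644.9 -216.6   20.9    9.2  -83. ]
```

View pics/s3.png

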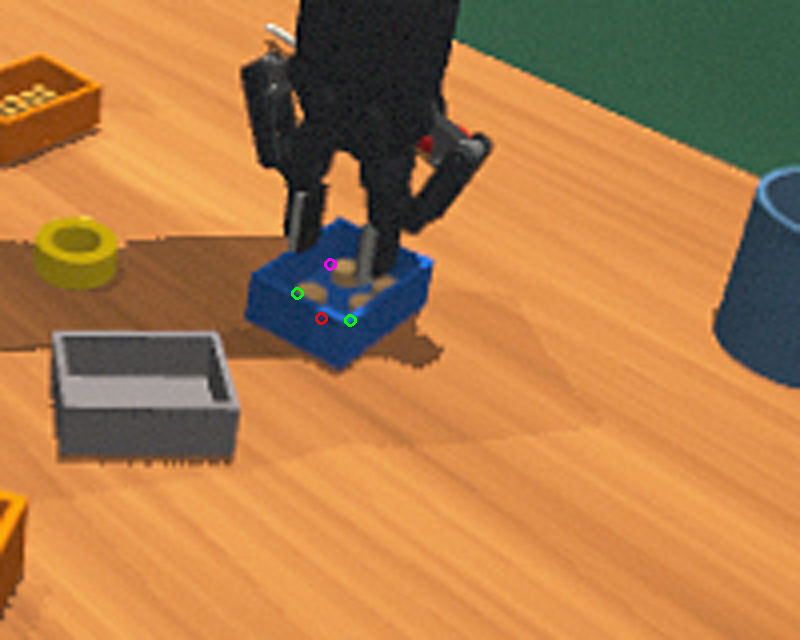

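The predicted tips (green) don't match the real ones, (297,250) and (370,285), which sit about 30 mm higher, over the rim. Nothing has been touched. I'll measure the true fingertip offset with the wrist camera.

Run:
```python
from h import *
s=get_state();R=Ro.from_quat(s['tcp_rot']);w=wrist();p=snap('side')
def draw(p,x0,y0,W,H,k):
    im=cv2.resize(p['pixels'][y0:y0+H,x0:x0+W],None,fx=k,fy=k,interpolation=cv2.INTER_CUBIC)[:,:,::-1].copy()
    for h in(0,10,20,30,40,50):
        for sy in(-17,17):
            q=[(proj(p,s['eef_pos']+R.apply((sx*.001,sy*.001,-h*.001)))-[x0,y0])*k for sx in(-11,11)]
            cv2.line(im,*[tuple(int(v) for v in u) for u in q],((0,0,255),(0,255,0),(255,0,255),(255,255,0),(0,255,255),(255,255,255))[h//10],1)
    return im
cv2.imwrite('pics/c4.png',np.hstack([draw(w,100,130,300,254,2)[:508,:450],draw(p,360,200,58,84,6)[:508]]))
```

```text
Traceback (most recent call last):
ValueError: all the input array dimensions except for the concatenation axis must match exactly, but along dimension 0, the array at index 0 has size 508 and the array at index 1 has size 504
```

Run:
```python
from h import *
s=get_state();R=Ro.from_quat(s['tcp_rot']);w=wrist();p=snap('side')
def draw(p,x0,y0,W,H,k):
    im=cv2.resize(p['pixels'][y0:y0+H,x0:x0+W],None,fx=k,fy=k,interpolation=cv2.INTER_CUBIC)[:,:,::-1].copy()
    for h in(0,10,20,30,40,50):
        for sy in(-17,17):
            q=[(proj(p,s['eef_pos']+R.apply((sx*.001,sy*.001,-h*.001)))-[x0,y0])*k for sx in(-11,11)]
            cv2.line(im,*[tuple(int(v) for v in u) for u in q],((0,0,255),(0,255,0),(255,0,255),(255,255,0),(0,255,255),(255,255,255))[h//10],1)
    return im
cv2.imwrite('pics/c4.png',np.hstack([draw(w,150,130,220,250,2)[:500,:440],draw(p,360,200,58,84,6)[:500]]))
```

```text
(no output)
```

View pics/c4.png

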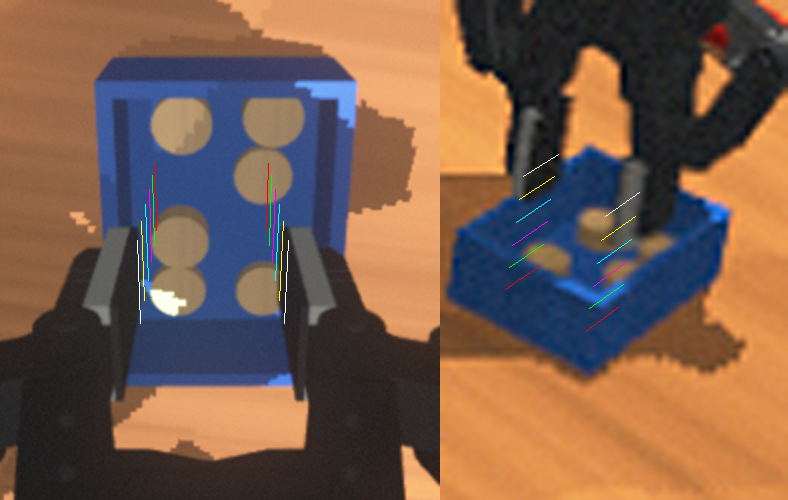

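Wrist and side overlays: the pads end about 42 mm behind the reported TCP (between the yellow and white marks), not at it, and the tips hang just above the rim. So the TCP has to go about 35 mm lower. I'll open, descend carefully and close.

Emit:
arm_command([
  {"translation": [0.002,0,-0.01],"twist": [0,0,0],"fingers": 1},
  {"translation": [0.002,0,-0.01],"twist": [0,0,0],"fingers": 1},
  {"translation": [0.002,0,-0.01],"twist": [0,0,0],"fingers": 1},
  {"translation": [0.002,0,0.015],"twist": [0,0,0],"fingers": 1},
  {"translation": [0.002,0,0.025],"twist": [0,0,0],"fingers": 1},
])

```text
time: 4.82
eef_pos: [0.6108, -0.2378, -0.0218]
tcp_rot: [0.998, 0.07, -0.002, -0.001]
contact_force: [-0.1, 0.6, -0.7]
opening: 1.007
finger_force: 0.0
```

Run:
```python
from h import *
s=get_state();go(.614,-.241,-.034,8);print(s['contact_force'],s['opening'],s['eef_pos'])
```

```text
t 4.83 trans [0.0037 0.0049 0.0162] twist [-0.0023  0.0029 -0.0002] psi 8.0 pos [ 0.6108 -0.2378 -0.0218] op 1.007 F [-0.1  0.6 -0.7]
[-0.09519773  0.58711275 -0.65944176] 1.0066094742115428 [ 0.6107774  -0.23776408 -0.02181474]
```

Emit:
arm_command([
  {"translation": [0.002,0.003,0.016],"twist": [0,0,0],"fingers": 1},
  {"translation": [0.002,0.003,0.016],"twist": [0,0,0],"fingers": 1},
  {"translation": [0.002,0.003,0.016],"twist": [0,0,0],"fingers": -0.2},
  {"translation": [0.002,0.003,0.016],"twist": [0,0,0],"fingers": -0.2},
  {"translation": [0.002,0.003,0.016],"twist": [0,0,0],"fingers": -0.2},
], grip_force=30)

```text
time: 5.45
eef_pos: [0.6146, -0.2409, -0.0305]
tcp_rot: [0.998, 0.07, 0.001, 0.0]
contact_force: [1.1, -0.5, 1.5]
opening: 0.697
finger_force: 35.1
```

Run:
```python
from h import *
go(.614,-.241,.1,8);w=wrist('w5.png');p=snap('side')
cv2.imwrite('pics/c5.png',np.hstack([w['pixels'][100:384,60:452],cv2.resize(p['pixels'][198:269,340:440],(400,284))])[:,:,::-1])
```

```text
t 5.45 trans [-0.0007  0.0002 -0.174 ] twist [ 0.0008 -0.001  -0.0001] psi 8.0 pos [ 0.6146 -0.2409 -0.0305] op 0.697 F [ 1.1 -0.5  1.5]
```

View pics/c5.png

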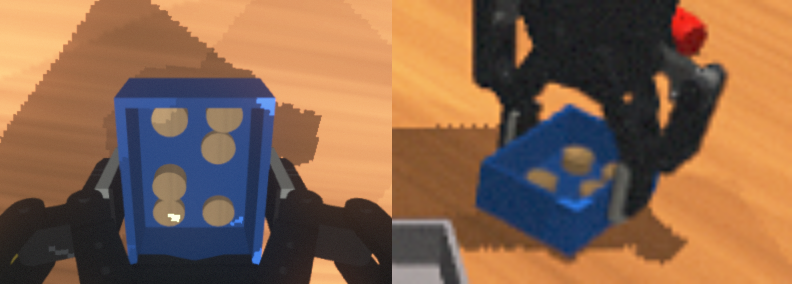

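Both pads are on the blue tray's long walls at 59 mm opening with 35 N. I'll lift and carry it to look at the board.

Emit:
arm_command([
  {"translation": [0,0,-0.03],"twist": [0,0,0],"fingers": -0.2},
  {"translation": [0,0,-0.1],"twist": [0,0,0],"fingers": -0.2},
  {"translation": [0,0,-0.18],"twist": [0,0,0],"fingers": -0.2},
  {"translation": [0,0,-0.24],"twist": [0,0,0],"fingers": -0.2},
  {"translation": [0,0,-0.27],"twist": [0,0,0],"fingers": -0.2},
])

```text
time: 6.18
eef_pos: [0.6156, -0.2414, 0.1774]
tcp_rot: [0.998, 0.07, 0.003, 0.002]
contact_force: [1.3, -0.6, -0.9]
opening: 0.697
finger_force: 34.9
```

Run:
```python
from h import *
go(.555,.265,.17,-1.4)
```

```text
t 6.17 trans [ 0.0139 -0.6799  0.0068] twist [ 0.0038 -0.0058  0.1566] psi 8.0 pos [ 0.6156 -0.2414  0.1774] op 0.697 F [ 1.3 -0.6 -0.9]
```

Emit:
arm_command([
  {"translation": [0.001,-0.04,0],"twist": [0,0,0.04],"fingers": -0.2},
  {"translation": [0.003,-0.11,0],"twist": [0,0,0.08],"fingers": -0.2},
  {"translation": [0.005,-0.19,0],"twist": [0,0,0.12],"fingers": -0.2},
  {"translation": [0.007,-0.27,0],"twist": [0,0,0.156],"fingers": -0.2},
  {"translation": [0.008,-0.34,0],"twist": [0,0,0.156],"fingers": -0.2},
])

```text
time: 6.8
eef_pos: [0.5841, 0.0148, 0.1729]
tcp_rot: [1.0, -0.012, 0.001, -0.0]
contact_force: [1.1, 0.1, -0.9]
opening: 0.697
finger_force: 34.9
```

Run:
```python
from h import *
go(.555,.265,.17,-1.4)
```

```text
t 6.8 trans [-0.0467 -0.3326  0.0038] twist [-0.0001 -0.0014  0.0006] psi -1.4 pos [0.5841 0.0148 0.1729] op 0.697 F [ 1.1  0.1 -0.9]
```

Emit:
arm_command([
  {"translation": [-0.01,-0.08,0],"twist": [0,0,0],"fingers": -0.2},
  {"translation": [-0.02,-0.16,0],"twist": [0,0,0],"fingers": -0.2},
  {"translation": [-0.035,-0.24,0],"twist": [0,0,0],"fingers": -0.2},
  {"translation": [-0.047,-0.3,0],"twist": [0,0,0],"fingers": -0.2},
  {"translation": [-0.047,-0.332,0],"twist": [0,0,0],"fingers": -0.2},
])

```text
time: 7.42
eef_pos: [0.5542, 0.265, 0.1728]
tcp_rot: [1.0, -0.011, 0.0, -0.0]
contact_force: [-0.3, -0.2, -1.0]
opening: 0.695
finger_force: 34.9
```

```bash
cat >> h.py <<'E'
def watch(col,X,zs,w=60,f=None):
    read_camera('wrist');read_camera('wrist');p=wrist(f);c=proj(p,X);print('px',c.round(),get_state()['eef_pos'].round(4))
    for z in zs:print(col,z,rect(p,col,c,z,w))
    return p
E
python3 - <<'E'
from h import *
watch('yellow',(.628,.263,.016),(.010,.016),70,'w6.png')
go(.630,.264,.1,-1.4)
E
```

```text
px [256. 100.] [0.555  0.2634 0.1724]
yellow 0.01 [645.7 266.7  65.1  55.2  88.2]
yellow 0.016 [645.5 266.7  64.   54.2  88.2]
t 7.58 trans [ 0.0998 -0.003   0.0967] twist [ 0.0001 -0.0009  0.0028] psi -1.2 pos [0.555  0.2634 0.1724] op 0.693 F [ 0.6 -0.7 -0.6]
```

View pics/w6.png

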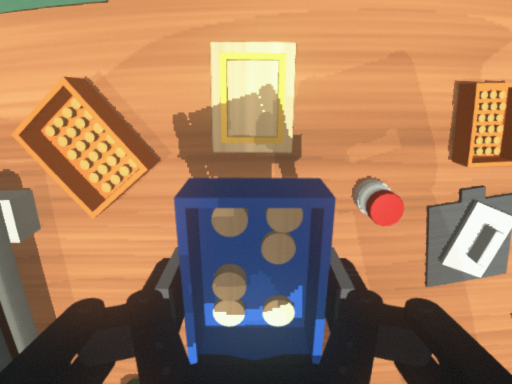

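Wrist view: board at (253,97), frame cols 219–286, rows 53–143, partly shaded. The held blue tray is level, its far rim near row 200. I'll remeasure the frame with a shade-tolerant threshold and check the in-hand offset.

```bash
sed -i '$a HSV["yellow"]=((22,130,70),(34,255,255))' h.py
python3 - <<'E'
from h import *
p=watch('yellow',(.628,.263,.016),(.010,.016,.020),70)
a,b=np.load('c.npy',allow_pickle=True)
agree([a,p],'yellow',[(194,130),(253,98)],zs=np.arange(-.01,.04,.002),w=(28,70))
im=p['pixels'].astype(int)
for r in range(174,216,2):print(r,im[r,254],end=' ')
print()
s=get_state();R=Ro.from_quat(s['tcp_rot'])
for h in(.06,.067,.07):print(h,[proj(p,s['eef_pos']+R.apply((e,0,-h)))[1].round(1) for e in(.036,.038,.040,.042,.044)])
# side rim edges at far corners columns
for h in(.067,):print([proj(p,s['eef_pos']+R.apply((.042,e,-h)))[0].round(1) for e in(-.03,.03)])
E
```

```text
px [253. 100.] [0.5555 0.2615 0.1718]
yellow 0.01 [657.  281.8  69.7  31.9 -49.3]
yellow 0.016 [656.6 281.5  68.5  31.3 -49.3]
yellow 0.02 [656.3 281.2  67.7  31.  -49.3]
yellow z* -0.01 [array([633.9, 268.5,  89. ,  64.9,  -1.1]), array([658.4, 283.1,  73.8,  33.7, -49.3])]
174 [143  98  66] 176 [140  96  66] 178 [75 65 79] 180 [50 57 86] 182 [50 55 86] 184 [49 54 85] 186 [47 53 84] 188 [47 55 85] 190 [47 55 86] 192 [45 53 84] 194 [44 54 85] 196 [41 51 85] 198 [ 43  62 108] 200 [ 48  70 117] 202 [ 45  66 115] 204 [ 47  67 117] 206 [ 46  67 119] 208 [ 46  68 117] 210 [ 46  69 119] 212 [ 48  69 119] 214 [ 45  66 117] 
0.06 [np.float64(204.5), np.float64(199.7), np.float64(194.9), np.float64(190.0), np.float64(185.1)]
0.067 [np.float64(210.5), np.float64(205.5), np.float64(200.5), np.float64(195.3), np.float64(190.2)]
0.07 [np.float64(213.3), np.float64(208.2), np.float64(203.0), np.float64(197.8), np.float64(192.5)]
[np.float64(177.6), np.float64(338.3)]
```

Run:
```python
from h import *
im=cv2.imread('pics/w6.png');h=cv2.cvtColor(im,cv2.COLOR_BGR2HSV)
for r in(75,120):print(r,[h[r,c].tolist() for c in range(208,232,2)])
for c in(235,270):print(c,[(r,h[r,c].tolist()) for r in list(range(48,62,2))+list(range(132,150,2))])
```

```text
75 [[15, 134, 240], [17, 114, 235], [24, 70, 249], [26, 60, 249], [26, 62, 249], [25, 67, 249], [30, 104, 250], [30, 125, 252], [30, 124, 252], [28, 133, 213], [25, 68, 249], [27, 56, 250]]
120 [[13, 139, 145], [14, 139, 145], [18, 99, 159], [18, 98, 179], [18, 97, 181], [18, 99, 178], [18, 105, 179], [20, 162, 205], [20, 159, 208], [20, 155, 197], [19, 99, 159], [18, 97, 178]]
235 [(48, [28, 56, 249]), (50, [27, 55, 250]), (52, [29, 80, 250]), (54, [30, 124, 252]), (56, [30, 124, 252]), (58, [30, 130, 247]), (60, [25, 90, 224]), (132, [18, 96, 183]), (134, [18, 96, 175]), (136, [20, 137, 151]), (138, [20, 163, 196]), (140, [20, 162, 195]), (142, [20, 142, 191]), (144, [18, 97, 179]), (146, [18, 95, 178]), (148, [17, 95, 180])]
270 [(48, [30, 44, 250]), (50, [31, 41, 251]), (52, [31, 48, 251]), (54, [31, 122, 252]), (56, [31, 122, 252]), (58, [31, 126, 250]), (60, [29, 84, 225]), (132, [18, 96, 167]), (134, [18, 96, 167]), (136, [19, 123, 151]), (138, [20, 158, 170]), (140, [20, 159, 172]), (142, [20, 149, 170]), (144, [18, 97, 165]), (146, [18, 97, 163]), (148, [18, 97, 168])]
```

```bash
sed -i '$a HSV["yellow"]=((19,112,70),(36,255,255))' h.py
python3 - <<'E'
from h import *
p=watch('yellow',(.628,.263,.016),(.010,.016,.020),62)
a,b=np.load('c.npy',allow_pickle=True)
agree([a,p],'yellow',[(194,130),(253,98)],zs=np.arange(-.01,.04,.002),w=(22,62))
go(.630,.264,.06,-1.4)
E
```

```text
px [252. 100.] [0.5556 0.2614 0.1715]
yellow 0.01 [628.4 267.2  90.5  66.9  -1.9]
yellow 0.016 [628.5 267.1  88.9  65.7  -1.9]
yellow 0.02 [628.5 267.   87.9  65.   -1.9]
yellow z* 0.008 [array([629.2, 265.8,  90.6,  66.2,  -1.4]), array([628.3, 267.2,  91. ,  67.3,  -1.9])]
t 7.88 trans [ 0.0991 -0.006   0.1487] twist [ 0.0001 -0.0001 -0.001 ] psi -1.5 pos [0.5556 0.2614 0.1715] op 0.701 F [-0.3 -0.4  0.1]
```

Emit:
arm_command([
  {"translation": [0.03,-0.004,0.03],"twist": [0,0,0],"fingers": -0.2},
  {"translation": [0.08,-0.006,0.08],"twist": [0,0,0],"fingers": -0.2},
  {"translation": [0.098,-0.0075,0.13],"twist": [0,0,0],"fingers": -0.2},
  {"translation": [0.098,-0.0075,0.16],"twist": [0,0,0],"fingers": -0.2},
  {"translation": [0.098,-0.0075,0.18],"twist": [0,0,0],"fingers": -0.2},
])

```text
time: 8.5
eef_pos: [0.6281, 0.2658, 0.0349]
tcp_rot: [1.0, -0.012, -0.001, 0.0]
contact_force: [0.2, -0.3, -0.4]
opening: 0.695
finger_force: 34.9
```

Run:
```python
from h import *
go(.629,.2665,-.02,-1.8)
read_camera('top');s=get_state();go(.629,.2665,-.02,-1.8)
```

```text
t 8.5 trans [ 0.0014 -0.001   0.0732] twist [0.0005 0.0019 0.0067] psi -1.4 pos [0.6281 0.2658 0.0349] op 0.695 F [ 0.2 -0.3 -0.4]
t 8.55 trans [ 0.003  -0.0012  0.071 ] twist [0.0011 0.0039 0.0069] psi -1.4 pos [0.627  0.2657 0.0333] op 0.696 F [-0.7 -1.1 -2.8]
```

Emit:
arm_command([
  {"translation": [0.002,-0.001,0.04],"twist": [0,0,0.007],"fingers": -0.2},
  {"translation": [0.002,-0.001,0.055],"twist": [0,0,0.007],"fingers": -0.2},
  {"translation": [0.002,-0.001,0.064],"twist": [0,0,0.007],"fingers": -0.2},
  {"translation": [0.002,-0.001,0.07],"twist": [0,0,0.007],"fingers": -0.2},
  {"translation": [0.002,-0.001,0.07],"twist": [0,0,0.007],"fingers": -0.2},
])

```text
time: 9.18
eef_pos: [0.6308, 0.2672, -0.0157]
tcp_rot: [1.0, -0.016, 0.0, -0.0]
contact_force: [0.3, -0.3, -1.2]
opening: 0.695
finger_force: 34.9
```

Run:
```python
from h import *
go(.629,.2665,-.021,-1.8)
```

```text
t 9.18 trans [-0.0023  0.0009  0.0071] twist [-0.0002 -0.0006  0.0003] psi -1.8 pos [ 0.6308  0.2672 -0.0157] op 0.695 F [ 0.3 -0.3 -1.2]
```

Emit:
arm_command([
  {"translation": [-0.001,0,0.003],"twist": [0,0,0],"fingers": -0.2},
  {"translation": [-0.001,0,0.006],"twist": [0,0,0],"fingers": -0.2},
  {"translation": [-0.001,0,0.006],"twist": [0,0,0],"fingers": -0.2},
])

```text
time: 9.55
eef_pos: [0.63, 0.2671, -0.0204]
tcp_rot: [1.0, -0.016, 0.0, -0.0]
contact_force: [0.3, 0.9, 0.4]
opening: 0.696
finger_force: 35.0
```

Run:
```python
from h import *
read_camera('top')
go(.629,.2665,-.021,-1.8)
```

```text
t 9.6 trans [-0.0012  0.0009  0.0007] twist [-0.0001 -0.0004  0.0003] psi -1.8 pos [ 0.6299  0.2672 -0.0204] op 0.689 F [-0.2 -0.6 -0.3]
```

Emit:
arm_command([
  {"translation": [0,0,0.002],"twist": [0,0,0],"fingers": -0.2},
  {"translation": [0,0,0.002],"twist": [0,0,0],"fingers": -0.2},
])

```text
time: 9.85
eef_pos: [0.6299, 0.2671, -0.0205]
tcp_rot: [1.0, -0.016, -0.0, 0.0]
contact_force: [-1.9, -0.8, 6.7]
opening: 0.696
finger_force: 35.8
```

Run:
```python
from h import *
read_camera('top')
go(.629,.2665,-.021,-1.8)
```

```text
t 9.9 trans [-0.0012  0.0009  0.0007] twist [0.0003 0.0002 0.0004] psi -1.8 pos [ 0.6299  0.2672 -0.0205] op 0.702 F [-3.1 -1.1  6.4]
```

Firm contact at seat height, so I'll release and rise.

Emit:
arm_command([
  {"translation": [0,0,-0.001],"twist": [0,0,0],"fingers": -0.2},
  {"translation": [0,0,-0.001],"twist": [0,0,0],"fingers": 1},
  {"translation": [0,0,-0.001],"twist": [0,0,0],"fingers": 1},
  {"translation": [0,0,-0.001],"twist": [0,0,0],"fingers": 1},
  {"translation": [0,0,-0.05],"twist": [0,0,0],"fingers": 1},
])

```text
time: 10.52
eef_pos: [0.6263, 0.2661, 0.0112]
tcp_rot: [1.0, -0.016, -0.004, 0.001]
contact_force: [1.2, 0.4, 0.4]
opening: 0.999
finger_force: 0.0
```

Emit:
arm_command([
  {"translation": [0,0,-0.08],"twist": [0,0,0],"fingers": 1},
  {"translation": [0,0,-0.16],"twist": [0,0,0],"fingers": 1},
  {"translation": [0,0,-0.2],"twist": [0,0,0],"fingers": 1},
  {"translation": [0,0,-0.2],"twist": [0,0,0],"fingers": 1},
])

```text
time: 11.02
eef_pos: [0.6319, 0.2677, 0.1696]
tcp_rot: [1.0, -0.016, 0.004, -0.001]
contact_force: [-0.1, -1.1, -0.4]
opening: 0.994
finger_force: 0.0
```

Run:
```python
from h import *
p=watch('blue',(.629,.2665,.046),(.040,.046,.052),90,'w7.png')
cv2.imwrite('pics/w7.png',p['pixels'][:,:,::-1])
t=snap('top')
h=cv2.cvtColor(t['pixels'],cv2.COLOR_RGB2HSV)
print([h[r,280].tolist() for r in range(114,156,2)]);print([h[126,c].tolist() for c in range(262,300,2)])
go(.625,.015,.17,-1.8)
```

```text
px [256. 179.] [0.6285 0.2667 0.1627]
blue 0.04 [628.1 268.2  85.2  60.7  -2. ]
blue 0.046 [629.6 268.1  83.5  59.5  -2. ]
blue 0.052 [631.2 268.1  81.8  58.3  -2. ]
[[12, 144, 186], [12, 142, 203], [12, 142, 213], [13, 150, 216], [14, 171, 128], [16, 157, 177], [21, 136, 222], [17, 152, 194], [17, 146, 213], [17, 154, 214], [20, 136, 215], [17, 153, 201], [17, 149, 215], [17, 155, 215], [18, 144, 211], [16, 155, 209], [18, 147, 219], [16, 158, 205], [12, 165, 116], [12, 142, 197], [12, 143, 193]]
[[12, 143, 204], [12, 142, 215], [12, 142, 215], [12, 145, 195], [15, 162, 220], [18, 146, 216], [19, 143, 220], [19, 139, 216], [17, 151, 201], [21, 136, 222], [18, 147, 218], [21, 136, 219], [16, 159, 222], [14, 164, 171], [14, 149, 215], [12, 141, 215], [13, 141, 221], [13, 139, 222], [13, 139, 222]]
t 11.22 trans [ 0.0061  0.3355 -0.01  ] twist [0.0013 0.0045 0.0002] psi -1.8 pos [0.6282 0.2667 0.1622] op 0.996 F [-0.6  0.2 -0.6]
```

Blue is seated: rim measures 83.5x59.5 mm at z 46, centred within 2 mm. Now the small orange tray.

Emit:
arm_command([
  {"translation": [0,0.08,0],"twist": [0,0,0],"fingers": 1},
  {"translation": [0,0.16,0],"twist": [0,0,0],"fingers": 1},
  {"translation": [0.004,0.24,0],"twist": [0,0,0],"fingers": 1},
  {"translation": [0.006,0.31,0],"twist": [0,0,0],"fingers": 1},
  {"translation": [0.006,0.335,0],"twist": [0,0,0],"fingers": 1},
])

```text
time: 11.85
eef_pos: [0.6252, 0.0131, 0.1629]
tcp_rot: [1.0, -0.017, -0.002, -0.0]
contact_force: [0.4, -0.8, -0.9]
opening: 1.0
finger_force: 0.0
```

Run:
```python
from h import *
read_camera('wrist');read_camera('wrist')
s=get_state();p=wrist('w8.png');print(s['eef_pos'],proj(p,(.6,.0146,.036)))
h=cv2.cvtColor(p['pixels'],cv2.COLOR_RGB2HSV);c=proj(p,(.6,.0146,.036)).astype(int)
print(c,[h[c[1]+5,x].tolist() for x in range(c[0]-48,c[0]+50,3)])
print([(y,h[y,c[0]].tolist()) for y in range(c[1]-60,c[1]+70,4)])
```

```text
[0.6256032  0.01436602 0.16351537] [256.06100333 201.27673336]
[256 201] [[13, 146, 110], [12, 148, 107], [12, 143, 109], [12, 147, 106], [12, 144, 108], [13, 147, 109], [11, 187, 164], [11, 181, 127], [11, 187, 139], [11, 180, 140], [17, 149, 101], [15, 154, 101], [11, 184, 157], [18, 151, 110], [17, 149, 111], [11, 181, 149], [16, 151, 115], [18, 146, 131], [12, 169, 124], [15, 160, 116], [18, 142, 140], [16, 151, 130], [11, 185, 153], [16, 164, 231], [12, 180, 126], [16, 164, 233], [13, 149, 173], [13, 147, 170], [12, 146, 187], [12, 146, 187], [12, 145, 190], [12, 146, 190], [13, 145, 190]]
[(141, [12, 151, 115]), (145, [13, 145, 121]), (149, [12, 148, 117]), (153, [11, 187, 105]), (157, [11, 190, 129]), (161, [13, 167, 148]), (165, [18, 146, 141]), (169, [12, 169, 161]), (173, [17, 148, 119]), (177, [17, 150, 141]), (181, [17, 160, 230]), (185, [23, 130, 231]), (189, [23, 131, 235]), (193, [16, 165, 226]), (197, [17, 152, 186]), (201, [11, 181, 166]), (205, [14, 160, 116]), (209, [17, 143, 139]), (213, [11, 180, 167]), (217, [11, 178, 150]), (221, [11, 181, 165]), (225, [11, 171, 109]), (229, [11, 170, 108]), (233, [11, 175, 128]), (237, [11, 158, 145]), (241, [12, 142, 129]), (245, [13, 139, 125]), (249, [13, 135, 121]), (253, [14, 40, 71]), (257, [18, 36, 71]), (261, [23, 24, 85]), (265, [26, 22, 80]), (269, [23, 27, 76])]
```

View pics/w8.png

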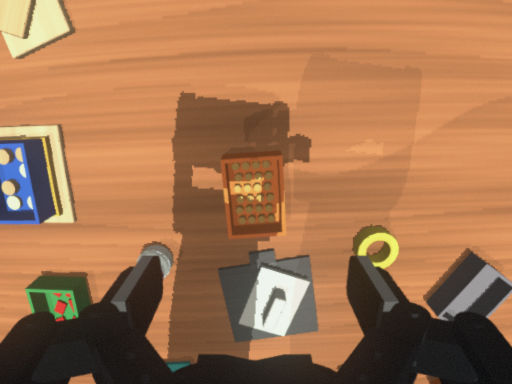

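Wrist view: small orange at (253,195), jar cap (158,260), tape (378,248), lid (275,298). All of them are clear of the finger positions.

```bash
sed -i '$a HSV["orange"]=((5,156,60),(18,255,255))' h.py
python3 - <<'E'
from h import *
a,b=np.load('c.npy',allow_pickle=True)
print('jar',plane(a,[(238,163)],.05),'tape',plane(a,[(327,160)],.02))
p=watch('orange',(.6,.0146,.036),(.030,.036,.042),50)
agree([a,p],'orange',[(280,136),(254,195)],w=(20,50))
go(.602,.013,.06,0)
E
```

```text
jar [[0.51782599 0.13363414 0.05      ]] tape [[ 0.52965184 -0.12179696  0.02      ]]
px [259. 202.] [0.6262 0.0175 0.1648]
orange 0.03 [603.7  16.9  93.3  63.2   1.9]
orange 0.036 [605.6  16.9  91.5  62.    1.9]
orange 0.042 [607.6  16.9  89.8  60.8   1.9]
orange z* 0.026 [array([601.7,  14.7,  89.7,  61.3,   2.3]), array([602.3,  16.9,  94.3,  64. ,   1.9])]
t 12.15 trans [-0.032   0.0071  0.1398] twist [-0.0006  0.0008 -0.0281] psi -1.7 pos [0.6262 0.0175 0.1648] op 1.002 F [-0.6 -0.2 -0.6]
```

Run:
```python
from h import *
p=wrist();h=cv2.cvtColor(p['pixels'],cv2.COLOR_RGB2HSV).astype(int);print(proj(p,(.602,.016,.036)))
for c in(240,254,268):print(c,[(y,*h[y,c][1:].tolist()) for y in list(range(146,172,2))+list(range(228,244,2))])
for r in(180,195,215):print(r,[(x,*h[r,x].tolist()) for x in list(range(216,234,2))+list(range(276,294,2))])
for y in(152,154,156,158,160,162,234,236,238,240):print(y,(plane(p,[(254,y)],.036)*1000).round(1)[0,0],end=' ')
```

```text
[257.66359053 199.7791028 ]
240 [(146, 147, 128), (148, 146, 119), (150, 140, 111), (152, 143, 112), (154, 168, 108), (156, 184, 104), (158, 184, 125), (160, 182, 168), (162, 178, 159), (164, 144, 131), (166, 146, 138), (168, 149, 139), (170, 164, 152), (228, 173, 106), (230, 180, 105), (232, 171, 106), (234, 178, 112), (236, 182, 164), (238, 168, 155), (240, 142, 126), (242, 142, 126)]
254 [(146, 147, 134), (148, 140, 113), (150, 143, 109), (152, 157, 109), (154, 176, 107), (156, 184, 104), (158, 181, 141), (160, 180, 167), (162, 180, 164), (164, 177, 157), (166, 178, 163), (168, 181, 169), (170, 183, 169), (228, 177, 105), (230, 176, 106), (232, 178, 106), (234, 183, 145), (236, 180, 166), (238, 150, 138), (240, 141, 127), (242, 140, 126)]
268 [(146, 142, 129), (148, 145, 118), (150, 149, 116), (152, 171, 109), (154, 192, 105), (156, 180, 119), (158, 184, 166), (160, 181, 165), (162, 144, 145), (164, 144, 142), (166, 143, 143), (168, 158, 150), (170, 182, 168), (228, 175, 108), (230, 175, 108), (232, 171, 112), (234, 176, 164), (236, 174, 160), (238, 138, 131), (240, 142, 156), (24
[... 562 characters left out ...]
, 223), (232, 12, 183, 110), (276, 12, 175, 144), (278, 11, 182, 172), (280, 16, 164, 229), (282, 13, 179, 128), (284, 13, 172, 196), (286, 16, 161, 229), (288, 13, 148, 169), (290, 13, 144, 168), (292, 13, 143, 171)]
215 [(216, 13, 144, 119), (218, 13, 148, 121), (220, 13, 145, 120), (222, 12, 147, 120), (224, 12, 145, 121), (226, 12, 142, 120), (228, 12, 153, 130), (230, 11, 180, 166), (232, 10, 184, 157), (276, 14, 162, 168), (278, 15, 167, 233), (280, 16, 164, 233), (282, 12, 175, 150), (284, 14, 169, 196), (286, 16, 165, 233), (288, 14, 156, 216), (290, 13, 147, 198), (292, 13, 148, 204)]
152 650.6 154 648.7 156 646.7 158 644.8 160 642.8 162 640.8 234 564.4 236 562.1 238 559.8 240 557.5
```

Emit:
arm_command([
  {"translation": [-0.016,0.001,0.08],"twist": [0,0,-0.035],"fingers": 1},
  {"translation": [-0.0316,0.001,0.15],"twist": [0,0,-0.07],"fingers": 1},
  {"translation": [-0.0316,0.001,0.2],"twist": [0,0,-0.07],"fingers": 1},
  {"translation": [-0.0316,0.001,0.22],"twist": [0,0,-0.07],"fingers": 1},
  {"translation": [-0.0316,0.001,0.22],"twist": [0,0,-0.07],"fingers": 1},
])

```text
time: 12.82
eef_pos: [0.6025, 0.0166, -0.0001]
tcp_rot: [1.0, 0.022, -0.001, -0.0]
contact_force: [0.1, -0.9, 0.3]
opening: 1.0
finger_force: 0.0
```

Run:
```python
from h import *
read_camera('top');read_camera('top');go(.6025,.017,-.032,2.5)
```

```text
t 12.93 trans [-0.0028 -0.0015  0.0457] twist [ 0.0006 -0.0033 -0.0009] psi 2.4 pos [0.6045 0.016  0.0023] op 0.998 F [ 0.4 -0.   0.1]
```

Emit:
arm_command([
  {"translation": [-0.001,-0.001,0.025],"twist": [0,0,0],"fingers": 1},
  {"translation": [-0.001,-0.001,0.044],"twist": [0,0,0],"fingers": 1},
  {"translation": [-0.001,-0.001,0.044],"twist": [0,0,0],"fingers": 1},
  {"translation": [-0.001,-0.001,0.044],"twist": [0,0,0],"fingers": 1},
])

```text
time: 13.42
eef_pos: [0.6019, 0.0165, -0.0328]
tcp_rot: [1.0, 0.021, -0.0, -0.0]
contact_force: [0.7, -0.5, 0.7]
opening: 1.003
finger_force: 0.0
```

Emit:
arm_command([
  {"translation": [0,0,0],"twist": [0,0,0],"fingers": -0.2},
  {"translation": [0,0,0],"twist": [0,0,0],"fingers": -0.2},
  {"translation": [0,0,0],"twist": [0,0,0],"fingers": -0.2},
  {"translation": [0,0,0],"twist": [0,0,0],"fingers": -0.2},
])

```text
time: 13.92
eef_pos: [0.6026, 0.0164, -0.0319]
tcp_rot: [1.0, 0.021, 0.001, 0.0]
contact_force: [0.4, 0.3, 3.0]
opening: 0.696
finger_force: 34.6
```

Emit:
arm_command([
  {"translation": [0,0,-0.03],"twist": [0,0,0],"fingers": -0.2},
  {"translation": [0,0,-0.1],"twist": [0,0,0],"fingers": -0.2},
  {"translation": [0,0,-0.18],"twist": [0,0,0],"fingers": -0.2},
  {"translation": [0,0,-0.24],"twist": [0,0,0],"fingers": -0.2},
  {"translation": [0,0,-0.27],"twist": [0,0,0],"fingers": -0.2},
])

```text
time: 14.55
eef_pos: [0.6029, 0.0165, 0.173]
tcp_rot: [1.0, 0.021, 0.002, 0.0]
contact_force: [0.3, -0.5, -2.1]
opening: 0.696
finger_force: 34.3
```

Run:
```python
from h import *
read_camera('top');read_camera('top');go(.555,.267,.17,-2)
s=get_state();R=Ro.from_quat(s['tcp_rot']);p=wrist('w9.png')
h=cv2.cvtColor(p['pixels'],cv2.COLOR_RGB2HSV).astype(int)
print([(y,*h[y,254].tolist()) for y in range(168,216,2)])
print([proj(p,s['eef_pos']+R.apply((e,0,-.067)))[1].round(1) for e in(.036,.038,.040,.042,.044)])
```

```text
t 14.65 trans [-0.0507 -0.3366  0.0036] twist [ 0.0007 -0.0057  0.0736] psi 2.4 pos [0.6036 0.0164 0.1731] op 0.7 F [-0.   0.2 -1.3]
[(168, 13, 150, 122), (170, 12, 143, 123), (172, 13, 145, 121), (174, 13, 148, 114), (176, 11, 173, 112), (178, 11, 185, 110), (180, 11, 191, 108), (182, 11, 183, 110), (184, 11, 182, 109), (186, 11, 187, 109), (188, 12, 182, 112), (190, 12, 185, 109), (192, 11, 188, 110), (194, 11, 183, 114), (196, 11, 185, 150), (198, 11, 181, 155), (200, 11, 187, 151), (202, 11, 189, 151), (204, 11, 183, 152), (206, 15, 159, 130), (208, 18, 154, 121), (210, 17, 152, 124), (212, 13, 172, 139), (214, 11, 184, 150)]
[np.float64(211.2), np.float64(206.2), np.float64(201.1), np.float64(196.0), np.float64(190.8)]
```

Orange is held centred at 59 mm. I'll carry it straight over the blue tray.

Emit:
arm_command([
  {"translation": [0.005,-0.05,0],"twist": [0,0,0.03],"fingers": -0.2},
  {"translation": [0.015,-0.13,0],"twist": [0,0,0.05],"fingers": -0.2},
  {"translation": [0.03,-0.21,0],"twist": [0,0,0.074],"fingers": -0.2},
  {"translation": [0.04,-0.28,0],"twist": [0,0,0.074],"fingers": -0.2},
  {"translation": [0.046,-0.325,0],"twist": [0,0,0.074],"fingers": -0.2},
])

```text
time: 15.32
eef_pos: [0.6243, 0.2637, 0.166]
tcp_rot: [1.0, -0.017, -0.003, 0.001]
contact_force: [0.1, 0.3, -1.6]
opening: 0.697
finger_force: 34.3
```

Run:
```python
from h import *
read_camera('top');read_camera('top');go(.6295,.267,.03,-2)
```

```text
t 15.43 trans [ 0.0081 -0.0034  0.1813] twist [0.0004 0.005  0.0035] psi -1.8 pos [0.6241 0.2647 0.166 ] op 0.698 F [ 0.  -1.6 -2.3]
```

Emit:
arm_command([
  {"translation": [0.003,-0.002,0.05],"twist": [0,0,0.003],"fingers": -0.2},
  {"translation": [0.006,-0.003,0.12],"twist": [0,0,0.003],"fingers": -0.2},
  {"translation": [0.006,-0.003,0.165],"twist": [0,0,0.003],"fingers": -0.2},
  {"translation": [0.006,-0.003,0.18],"twist": [0,0,0.003],"fingers": -0.2},
  {"translation": [0.006,-0.003,0.18],"twist": [0,0,0.003],"fingers": -0.2},
])

```text
time: 16.05
eef_pos: [0.6299, 0.2627, 0.0335]
tcp_rot: [1.0, -0.02, -0.001, 0.0]
contact_force: [0.7, 0.8, -1.6]
opening: 0.698
finger_force: 34.3
```

Run:
```python
from h import *
for i in range(4):go(.6295,.267,.008,-2);read_camera('top')
```

```text
t 16.05 trans [-0.0007 -0.0057  0.0339] twist [ 0.0008  0.0024 -0.0041] psi -2.2 pos [0.6299 0.2627 0.0335] op 0.698 F [ 0.7  0.8 -1.6]
t 16.1 trans [-0.0025 -0.0049  0.0365] twist [-0.0001 -0.0007 -0.0039] psi -2.2 pos [0.6312 0.2632 0.0354] op 0.696 F [-0.4  0.2 -0.7]
t 16.15 trans [-0.0036 -0.0044  0.0381] twist [-0.0007 -0.0026 -0.0038] psi -2.2 pos [0.632  0.2636 0.0366] op 0.698 F [0.7 1.2 0.1]
t 16.2 trans [-0.0041 -0.0041  0.0389] twist [-0.001  -0.0036 -0.0036] psi -2.2 pos [0.6323 0.2638 0.0372] op 0.696 F [-0.1  1.  -0.6]
```

Emit:
arm_command([
  {"translation": [-0.003,-0.004,0.005],"twist": [0,0,0],"fingers": -0.2},
  {"translation": [-0.003,-0.004,0.015],"twist": [0,0,0],"fingers": -0.2},
  {"translation": [-0.003,-0.004,0.025],"twist": [0,0,0],"fingers": -0.2},
  {"translation": [-0.003,-0.004,0.034],"twist": [0,0,0],"fingers": -0.2},
  {"translation": [-0.003,-0.004,0.034],"twist": [0,0,0],"fingers": -0.2},
])

```text
time: 16.88
eef_pos: [0.6285, 0.2666, 0.0088]
tcp_rot: [1.0, -0.019, -0.0, 0.0]
contact_force: [0.2, -0.4, -0.5]
opening: 0.695
finger_force: 34.3
```

Run:
```python
from h import *
for i in range(4):go(.6295,.267,.008,-2);read_camera('top')
```

```text
t 16.88 trans [ 0.0013 -0.0005  0.0011] twist [ 0.0001  0.0004 -0.0035] psi -2.2 pos [0.6285 0.2666 0.0088] op 0.695 F [ 0.2 -0.4 -0.5]
t 16.93 trans [ 0.0013 -0.0006  0.0012] twist [ 0.0002  0.0004 -0.0035] psi -2.2 pos [0.6285 0.2666 0.0089] op 0.696 F [-0.4  0.3 -1.3]
t 16.98 trans [ 0.0014 -0.0006  0.0013] twist [ 0.0001  0.0004 -0.0035] psi -2.2 pos [0.6285 0.2666 0.009 ] op 0.696 F [ 0.3 -0.1 -0.7]
t 17.02 trans [ 0.0014 -0.0006  0.0014] twist [ 0.0001  0.0004 -0.0036] psi -2.2 pos [0.6284 0.2666 0.009 ] op 0.7 F [-1.  -0.4 -1.6]
```

Emit:
arm_command([
  {"translation": [0.001,0,0.002],"twist": [0,0,0],"fingers": -0.2},
  {"translation": [0.001,0,0.0035],"twist": [0,0,0],"fingers": -0.2},
  {"translation": [0.001,0,0.0035],"twist": [0,0,0],"fingers": -0.2},
])

```text
time: 17.45
eef_pos: [0.6295, 0.2667, 0.0081]
tcp_rot: [1.0, -0.019, 0.0, 0.0]
contact_force: [-3.7, -1.3, 6.0]
opening: 0.696
finger_force: 35.0
```

Run:
```python
from h import *
for i in range(3):go(.6295,.267,.008,-2);read_camera('top')
```

```text
t 17.45 trans [-0.0001 -0.0003  0.0001] twist [ 0.0001 -0.0001 -0.0033] psi -2.2 pos [0.6295 0.2667 0.0081] op 0.696 F [-3.7 -1.3  6. ]
t 17.5 trans [-0.0001 -0.0003  0.0001] twist [ 0.0001 -0.0001 -0.0033] psi -2.2 pos [0.6295 0.2667 0.0081] op 0.694 F [-2.6 -0.3  4.8]
t 17.55 trans [-0.0001 -0.0003  0.0001] twist [ 0.0001 -0.0002 -0.0033] psi -2.2 pos [0.6295 0.2667 0.0081] op 0.696 F [-3.7 -0.3  5.5]
```

Seated at exactly the expected height with 6 N. Release and rise.

Emit:
arm_command([
  {"translation": [0,0,-0.001],"twist": [0,0,0],"fingers": -0.2},
  {"translation": [0,0,-0.001],"twist": [0,0,0],"fingers": 1},
  {"translation": [0,0,-0.001],"twist": [0,0,0],"fingers": 1},
  {"translation": [0,0,-0.001],"twist": [0,0,0],"fingers": 1},
  {"translation": [0,0,-0.05],"twist": [0,0,0],"fingers": 1},
])

```text
time: 18.23
eef_pos: [0.626, 0.2657, 0.0401]
tcp_rot: [1.0, -0.019, -0.004, 0.001]
contact_force: [0.8, -0.7, -0.3]
opening: 0.998
finger_force: 0.0
```

Emit:
arm_command([
  {"translation": [0,0,-0.08],"twist": [0,0,0],"fingers": 1},
  {"translation": [0,0,-0.16],"twist": [0,0,0],"fingers": 1},
  {"translation": [0,0,-0.2],"twist": [0,0,0],"fingers": 1},
  {"translation": [0,0,-0.2],"twist": [0,0,0],"fingers": 1},
])

```text
time: 18.73
eef_pos: [0.6314, 0.2672, 0.1986]
tcp_rot: [1.0, -0.019, 0.004, -0.001]
contact_force: [0.3, -0.0, -0.6]
opening: 1.0
finger_force: 0.0
```

Run:
```python
from h import *
p=watch('orange',(.629,.267,.076),(.070,.076,.082),75,'w10.png')
a,b=np.load('c.npy',allow_pickle=True)
print(rect(a,'green',(196,186),.036))
go(.485,.257,.17,-1.8)
```

```text
px [255. 179.] [0.6281 0.2663 0.1916]
orange 0.07 [629.3 268.1  89.6  63.8  -1.9]
orange 0.076 [630.8 268.   87.9  62.5  -1.9]
orange 0.082 [632.4 268.   86.1  61.3  -1.9]
[456.6 256.2  82.5  61.1  -1.8]
t 18.88 trans [-0.1901  0.0197  0.0295] twist [ 0.0011  0.0036 -0.0068] psi -2.2 pos [0.6281 0.2663 0.1916] op 1.002 F [ 0.6  0.1 -0.6]
```

Emit:
arm_command([
  {"translation": [-0.07,0.008,0.02],"twist": [0,0,-0.006],"fingers": 1},
  {"translation": [-0.14,0.017,0.03],"twist": [0,0,-0.006],"fingers": 1},
  {"translation": [-0.19,0.02,0.03],"twist": [0,0,-0.006],"fingers": 1},
  {"translation": [-0.19,0.02,0.03],"twist": [0,0,-0.006],"fingers": 1},
])

```text
time: 19.38
eef_pos: [0.4826, 0.2568, 0.1685]
tcp_rot: [1.0, -0.015, -0.003, 0.001]
contact_force: [0.8, -0.5, -0.7]
opening: 0.998
finger_force: 0.0
```

Run:
```python
from h import *
a,b=np.load('c.npy',allow_pickle=True)
p=watch('green',(.459,.257,.036),(.030,.036,.042),60,'w11.png')
agree([a,p],'green',[(196,186),proj(p,(.459,.257,.036))],w=(28,60))
h=cv2.cvtColor(p['pixels'],cv2.COLOR_RGB2HSV).astype(int);c=proj(p,(.459,.257,.036)).astype(int)[0]
print([(y,*h[y,c].tolist(),(plane(p,[(c,y)],.036)*1000).round(1)[0,0]) for y in list(range(142,172,2))+list(range(222,248,2))])
go(.459,.257,0,-1.8)
```

```text
px [256. 200.] [0.4866 0.257  0.1707]
green 0.03 [457.6 260.3  85.6  60.8  -2.9]
green 0.036 [459.5 260.2  84.   59.7  -2.9]
green 0.042 [461.5 260.1  82.4  58.6  -2.9]
green z* 0.028 [array([457.5, 257.6,  83.1,  61.5,  -1.8]), array([456.9, 260.3,  86.1,  61.2,  -2.9])]
[(142, 14, 138, 122, np.float64(518.9)), (144, 14, 145, 125, np.float64(517.0)), (146, 13, 145, 130, np.float64(515.0)), (148, 13, 142, 129, np.float64(513.1)), (150, 14, 144, 113, np.float64(511.1)), (152, 14, 142, 111, np.float64(509.1)), (154, 14, 140, 104, np.float64(507.1)), (156, 47, 118, 69, np.float64(505.1)), (158, 50, 106, 72, np.float64(503.1)), (160, 54, 110, 86, np.float64(501.1)), (162, 59, 110, 111, np.float64(499.1)), (164, 60, 110, 114, np.float64(497.1)), (166, 61, 112, 114, np.float64(495.1)), (168, 61, 112, 112, np.float64(493.0)), (170, 60, 114, 112, np.float64(491.0)), (222, 59, 114, 103, np.float64(435.1)), (224, 57, 110, 95, np.float64(432.9)), (226, 52, 108, 78, np.float64(430.6)), (228, 52, 105, 73, np.float64(428.3)), (230, 49, 112, 73, np.float64(426.0)), (232, 50, 111, 71, np.float64(423.7)), (234, 50, 115, 73, np.float64(421.4)), (236, 59, 112, 109, np.float64(419.0)), (238, 43, 112, 98, np.float64(416.7)), (240, 13, 144, 119, np.float64(414.4)), (242, 14, 140, 122, np.float64(412.0)), (244, 13, 146, 115, np.float64(409.6)), (246, 14, 146, 112, np.float64(407.2))]
t 19.52 trans [-0.0365  0.0011  0.2276] twist [ 0.0005  0.0011 -0.0009] psi -1.9 pos [0.4866 0.257  0.1707] op 0.996 F [ 0.2 -0.8 -0.2]
```

Emit:
arm_command([
  {"translation": [-0.02,-0.002,0.08],"twist": [0,0,0.01],"fingers": 1},
  {"translation": [-0.0375,-0.003,0.15],"twist": [0,0,0.01],"fingers": 1},
  {"translation": [-0.0375,-0.003,0.21],"twist": [0,0,0.01],"fingers": 1},
  {"translation": [-0.0375,-0.003,0.228],"twist": [0,0,0.01],"fingers": 1},
  {"translation": [-0.0375,-0.003,0.228],"twist": [0,0,0.01],"fingers": 1},
])

```text
time: 20.15
eef_pos: [0.4589, 0.2602, 0.0003]
tcp_rot: [1.0, -0.022, -0.0, 0.0]
contact_force: [0.4, -0.5, 0.7]
opening: 1.006
finger_force: 0.0
```

Run:
```python
from h import *
for i in range(4):go(.4585,.26,-.032,-2.5);read_camera('top')
```

```text
t 20.15 trans [-0.0005  0.0003  0.0431] twist [0.0004 0.0009 0.0004] psi -2.5 pos [4.589e-01 2.602e-01 3.000e-04] op 1.006 F [ 0.4 -0.5  0.7]
t 20.2 trans [-0.0021  0.001   0.045 ] twist [-0.0006 -0.0017  0.0004] psi -2.5 pos [0.46   0.2606 0.0018] op 0.994 F [ 0.2 -0.9 -0.5]
t 20.25 trans [-0.0029  0.0013  0.0461] twist [-0.0013 -0.0032  0.0005] psi -2.5 pos [0.4606 0.2609 0.0026] op 1.0 F [-0.2 -0.4  0.4]
t 20.3 trans [-0.003   0.0015  0.0466] twist [-0.0015 -0.0039  0.0006] psi -2.5 pos [0.4607 0.261  0.003 ] op 0.999 F [-0.4 -0.7 -0. ]
```

Emit:
arm_command([
  {"translation": [-0.002,0.001,0.025],"twist": [0,0,0],"fingers": 1},
  {"translation": [-0.002,0.001,0.045],"twist": [0,0,0],"fingers": 1},
  {"translation": [-0.002,0.001,0.045],"twist": [0,0,0],"fingers": 1},
  {"translation": [-0.002,0.001,0.045],"twist": [0,0,0],"fingers": 1},
])

```text
time: 20.85
eef_pos: [0.4573, 0.2598, -0.0325]
tcp_rot: [1.0, -0.021, 0.0, -0.0]
contact_force: [0.0, 0.3, 1.0]
opening: 1.002
finger_force: 0.0
```

Emit:
arm_command([
  {"translation": [0,0,0],"twist": [0,0,0],"fingers": -0.2},
  {"translation": [0,0,0],"twist": [0,0,0],"fingers": -0.2},
  {"translation": [0,0,0],"twist": [0,0,0],"fingers": -0.2},
  {"translation": [0,0,0],"twist": [0,0,0],"fingers": -0.2},
])

```text
time: 21.35
eef_pos: [0.4575, 0.2599, -0.0323]
tcp_rot: [1.0, -0.021, 0.001, -0.0]
contact_force: [-0.5, -0.6, 5.1]
opening: 0.697
finger_force: 34.5
```

Emit:
arm_command([
  {"translation": [0,0,-0.03],"twist": [0,0,0],"fingers": -0.2},
  {"translation": [0,0,-0.1],"twist": [0,0,0],"fingers": -0.2},
  {"translation": [0,0,-0.18],"twist": [0,0,0],"fingers": -0.2},
  {"translation": [0,0,-0.24],"twist": [0,0,0],"fingers": -0.2},
  {"translation": [0,0,-0.27],"twist": [0,0,0],"fingers": -0.2},
])

```text
time: 21.98
eef_pos: [0.4575, 0.2599, 0.172]
tcp_rot: [1.0, -0.021, 0.002, -0.001]
contact_force: [-0.8, -1.3, -2.1]
opening: 0.696
finger_force: 34.0
```

Run:
```python
from h import *
for i in range(4):read_camera('top')
go(.6295,.267,.17,-2.2)
s=get_state();R=Ro.from_quat(s['tcp_rot']);p=wrist('w12.png')
h=cv2.cvtColor(p['pixels'],cv2.COLOR_RGB2HSV).astype(int)
print([(y,*h[y,254].tolist()) for y in range(172,212,2)])
print([proj(p,s['eef_pos']+R.apply((e,0,-.067)))[1].round(1) for e in(.036,.038,.040,.042,.044)])
```

```text
t 22.18 trans [ 0.2307 -0.0201 -0.003 ] twist [ 0.0006  0.0017 -0.0042] psi -2.5 pos [0.456  0.2593 0.1681] op 0.692 F [ 0.2  0.  -1.9]
[(172, 13, 142, 142), (174, 36, 101, 81), (176, 54, 106, 77), (178, 55, 107, 74), (180, 55, 114, 74), (182, 56, 107, 76), (184, 56, 110, 74), (186, 56, 113, 72), (188, 55, 112, 73), (190, 56, 122, 73), (192, 59, 109, 82), (194, 61, 120, 104), (196, 61, 115, 104), (198, 62, 119, 105), (200, 62, 124, 103), (202, 63, 126, 103), (204, 62, 119, 103), (206, 63, 123, 104), (208, 58, 115, 102), (210, 8, 161, 90)]
[np.float64(210.9), np.float64(205.9), np.float64(200.8), np.float64(195.7), np.float64(190.6)]
```

Green is held (+1 mm in x). Carrying it over the stack.

Emit:
arm_command([
  {"translation": [0.03,-0.003,0],"twist": [0,0,-0.004],"fingers": -0.2},
  {"translation": [0.09,-0.008,0],"twist": [0,0,-0.004],"fingers": -0.2},
  {"translation": [0.16,-0.014,0],"twist": [0,0,-0.004],"fingers": -0.2},
  {"translation": [0.21,-0.018,0],"twist": [0,0,-0.004],"fingers": -0.2},
  {"translation": [0.229,-0.02,0],"twist": [0,0,-0.004],"fingers": -0.2},
])

```text
time: 22.85
eef_pos: [0.6293, 0.2665, 0.1658]
tcp_rot: [1.0, -0.02, -0.002, 0.001]
contact_force: [0.2, 0.0, -2.0]
opening: 0.693
finger_force: 33.9
```

Run:
```python
from h import *
for i in range(4):read_camera('top')
go(.6285,.267,.065,-2.2)
```

```text
t 23.05 trans [1.900e-03 1.000e-04 1.372e-01] twist [0.0007 0.0032 0.0001] psi -2.2 pos [0.6275 0.2672 0.1679] op 0.697 F [ 0.7  0.8 -1.6]
```

Emit:
arm_command([
  {"translation": [0.001,0,0.05],"twist": [0,0,0],"fingers": -0.2},
  {"translation": [0.001,0,0.1],"twist": [0,0,0],"fingers": -0.2},
  {"translation": [0.001,0,0.13],"twist": [0,0,0],"fingers": -0.2},
  {"translation": [0.001,0,0.136],"twist": [0,0,0],"fingers": -0.2},
  {"translation": [0.001,0,0.136],"twist": [0,0,0],"fingers": -0.2},
])

```text
time: 23.68
eef_pos: [0.6302, 0.2675, 0.0686]
tcp_rot: [1.0, -0.019, 0.001, -0.0]
contact_force: [-0.1, 0.2, -0.9]
opening: 0.695
finger_force: 33.9
```

Run:
```python
from h import *
for i in range(4):read_camera('top')
go(.6285,.267,.038,-2.2)
```

```text
t 23.88 trans [-0.0034  0.0009  0.0419] twist [-0.0009 -0.0029 -0.0001] psi -2.2 pos [0.631  0.2676 0.0695] op 0.698 F [-0.2 -0.9 -0.9]
```

Emit:
arm_command([
  {"translation": [-0.0025,0.001,0.01],"twist": [0,0,0],"fingers": -0.2},
  {"translation": [-0.0025,0.001,0.02],"twist": [0,0,0],"fingers": -0.2},
  {"translation": [-0.0025,0.001,0.03],"twist": [0,0,0],"fingers": -0.2},
  {"translation": [-0.0025,0.001,0.038],"twist": [0,0,0],"fingers": -0.2},
  {"translation": [-0.0025,0.001,0.038],"twist": [0,0,0],"fingers": -0.2},
])

```text
time: 24.5
eef_pos: [0.6279, 0.2666, 0.0386]
tcp_rot: [1.0, -0.019, -0.0, 0.0]
contact_force: [-0.3, 0.7, -2.1]
opening: 0.699
finger_force: 33.9
```

Run:
```python
from h import *
for i in range(4):read_camera('top')
go(.6285,.267,.038,-2.2)
```

```text
t 24.7 trans [ 0.0009 -0.0006  0.0012] twist [ 0.      0.0001 -0.0002] psi -2.2 pos [0.6278 0.2666 0.0389] op 0.696 F [-0.4 -0.1 -2. ]
```

Emit:
arm_command([
  {"translation": [0.001,0,0.002],"twist": [0,0,0],"fingers": -0.2},
  {"translation": [0.001,0,0.0035],"twist": [0,0,0],"fingers": -0.2},
  {"translation": [0.001,0,0.0035],"twist": [0,0,0],"fingers": -0.2},
])

```text
time: 25.08
eef_pos: [0.6288, 0.2666, 0.0378]
tcp_rot: [1.0, -0.019, 0.0, -0.0]
contact_force: [-3.5, -0.8, 4.8]
opening: 0.695
finger_force: 34.7
```

Run:
```python
from h import *
for i in range(2):read_camera('top')
go(.6285,.267,.038,-2.2)
```

```text
t 25.18 trans [-0.0005 -0.0005 -0.0003] twist [-0.     -0.0003 -0.0001] psi -2.2 pos [0.6288 0.2666 0.0378] op 0.699 F [-3.1 -0.8  5.8]
```

Seated at the expected height. Release and rise.

Emit:
arm_command([
  {"translation": [0,0,-0.001],"twist": [0,0,0],"fingers": -0.2},
  {"translation": [0,0,-0.001],"twist": [0,0,0],"fingers": 1},
  {"translation": [0,0,-0.001],"twist": [0,0,0],"fingers": 1},
  {"translation": [0,0,-0.001],"twist": [0,0,0],"fingers": 1},
  {"translation": [0,0,-0.05],"twist": [0,0,0],"fingers": 1},
])

```text
time: 25.8
eef_pos: [0.6255, 0.2656, 0.0696]
tcp_rot: [1.0, -0.019, -0.004, 0.001]
contact_force: [0.2, 0.9, 0.2]
opening: 1.004
finger_force: 0.0
```

Emit:
arm_command([
  {"translation": [0,0,-0.08],"twist": [0,0,0],"fingers": 1},
  {"translation": [0,0,-0.16],"twist": [0,0,0],"fingers": 1},
  {"translation": [0,0,-0.19],"twist": [0,0,0],"fingers": 1},
  {"translation": [0,0,-0.19],"twist": [0,0,0],"fingers": 1},
])

```text
time: 26.3
eef_pos: [0.6301, 0.267, 0.2196]
tcp_rot: [1.0, -0.019, 0.003, -0.001]
contact_force: [-0.6, 0.4, -0.4]
opening: 0.997
finger_force: 0.0
```

Run:
```python
from h import *
p=watch('green',(.629,.267,.106),(.100,.106,.112),75,'w13.png')
go(.52,-.005,.17,-21)
```

```text
px [255. 181.] [0.6275 0.2662 0.2135]
green 0.1 [628.8 267.7  85.3  61.1  -2.3]
green 0.106 [630.4 267.6  83.6  59.9  -2.3]
green 0.112 [632.  267.6  81.9  58.6  -2.3]
t 26.45 trans [-0.129   0.3668  0.059 ] twist [0.0017 0.0036 0.3131] psi -2.2 pos [0.6275 0.2662 0.2135] op 0.998 F [-0.3 -0.2 -1.4]
```

Emit:
arm_command([
  {"translation": [-0.03,0.07,0],"twist": [0,0,0.06],"fingers": 1},
  {"translation": [-0.065,0.145,0.01],"twist": [0,0,0.15],"fingers": 1},
  {"translation": [-0.1,0.22,0.03],"twist": [0,0,0.25],"fingers": 1},
  {"translation": [-0.13,0.295,0.05],"twist": [0,0,0.31],"fingers": 1},
  {"translation": [-0.16,0.365,0.058],"twist": [0,0,0.313],"fingers": 1},
])

```text
time: 27.08
eef_pos: [0.4951, -0.0035, 0.1692]
tcp_rot: [0.983, -0.182, -0.003, 0.0]
contact_force: [0.5, -1.1, -0.4]
opening: 1.001
finger_force: 0.0
```

Run:
```python
from h import *
a,b=np.load('c.npy',allow_pickle=True)
p=watch('white',(.466,-.004,.017),(.010,.017,.024),70,'w14.png')
agree([a,p],'white',[(288,183),proj(p,(.466,-.004,.017))],w=(28,70))
go(.466,-.004,.0,-21)
cv2.imwrite('pics/w14.png',p['pixels'][:,:,::-1])
```

```text
px [263. 194.] [ 0.4957 -0.004   0.1699]
white 0.01 [470.8   9.5  37.8  30.8  68.7]
white 0.017 [472.8   8.6  37.   30.2  68.7]
white 0.024 [474.8   7.7  36.2  29.6  68.7]
white z* 0.01 [array([464.6,  -4. ,  87.8,  63.3, -21.2]), array([470.8,   9.5,  37.8,  30.8,  68.7])]
t 27.23 trans [-0.0358  0.0142  0.2268] twist [ 0.0007  0.0048 -0.0041] psi -21.2 pos [ 0.4957 -0.004   0.1699] op 0.998 F [0.1 0.3 0.1]
```

View pics/w14.png

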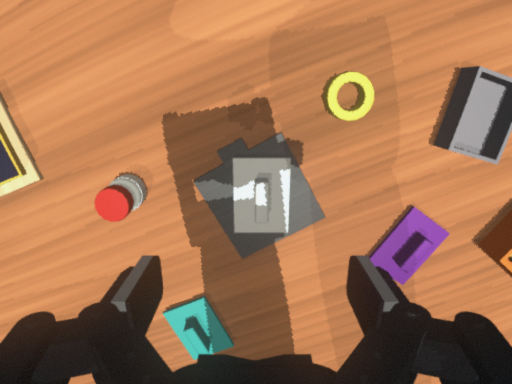

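Wrist view: the white lid is at (262,195), partly shaded and aligned with the tool, with the bar at col 261. Purple (410,243) and turquoise (199,325) are clear.

```bash
sed -i '$a HSV["white"]=((0,0,105),(179,75,255))' h.py
python3 - <<'E'
from h import *
p=watch('white',(.466,-.006,.017),(.010,.017,.024),55)
a,b=np.load('c.npy',allow_pickle=True)
HSV['white']=((0,0,165),(179,45,255));t=blob(a,'white',(288,183),28)
HSV["white"]=((0,0,105),(179,75,255))
hs=cv2.cvtColor(p['pixels'],cv2.COLOR_RGB2HSV).astype(int)
print([(x,*hs[215,x].tolist()) for x in range(224,300,4)]);print([(y,*hs[y,245].tolist()) for y in range(146,246,4)])
go(.466,-.004,.02,-21)
E
```

```text
px [269. 195.] [ 0.4981 -0.0017  0.172 ]
white 0.01 [460.4  -1.1 109.3 102.6   8. ]
white 0.017 [462.6  -1.6 107.  100.5   8. ]
white 0.024 [464.9  -2.2 104.8  98.4   8. ]
[(224, 13, 31, 75), (228, 13, 24, 74), (232, 15, 13, 77), (236, 12, 16, 79), (240, 23, 21, 159), (244, 28, 19, 158), (248, 27, 18, 157), (252, 30, 18, 158), (256, 30, 14, 159), (260, 24, 17, 148), (264, 25, 18, 159), (268, 27, 18, 159), (272, 27, 18, 143), (276, 28, 21, 159), (280, 25, 19, 160), (284, 30, 17, 161), (288, 84, 5, 245), (292, 77, 11, 218), (296, 25, 12, 125)]
[(146, 20, 31, 75), (150, 17, 25, 71), (154, 17, 24, 74), (158, 20, 22, 70), (162, 25, 20, 162), (166, 25, 21, 161), (170, 28, 19, 160), (174, 27, 18, 159), (178, 25, 19, 160), (182, 28, 19, 159), (186, 94, 7, 245), (190, 94, 7, 245), (194, 90, 6, 245), (198, 90, 6, 244), (202, 27, 18, 159), (206, 27, 18, 156), (210, 30, 18, 159), (214, 25, 19, 158), (218, 30, 18, 157), (222, 25, 20, 156), (226, 25, 18, 158), (230, 23, 21, 158), (234, 17, 19, 94), (238, 17, 24, 75), (242, 21, 25, 72)]
t 27.38 trans [-0.0385  0.0182  0.2027] twist [-0.0002  0.0014  0.0007] psi -21.0 pos [ 0.4981 -0.0017  0.172 ] op 0.999 F [-0.1  0.3  0. ]
```

```bash
sed -i '$a HSV["white"]=((0,0,138),(179,75,255))' h.py
python3 - <<'E'
from h import *
p=watch('white',(.466,-.006,.017),(.010,.017,.024),55)
a,b=np.load('c.npy',allow_pickle=True)
agree([a,p],'white',[(288,183),proj(p,(.466,-.004,.017))],w=(28,55))
hs=cv2.cvtColor(p['pixels'],cv2.COLOR_RGB2HSV).astype(int)
for y in(180,190,210):print(y,[(x,hs[y,x,2]) for x in range(250,280,1)])
go(.466,-.004,.02,-21)
E
```

```text
px [270. 196.] [ 0.4986 -0.0013  0.1727]
white 0.01 [461.5  -0.6  86.8  63.9 -21.6]
white 0.017 [463.8  -1.1  85.   62.6 -21.6]
white 0.024 [466.   -1.7  83.3  61.3 -21.6]
white z* 0.028 [array([468.8,   2.4,  97. ,  79.4, -21.8]), array([467.3,  -2. ,  82.3,  60.5, -21.6])]
180 [(250, np.int64(163)), (251, np.int64(168)), (252, np.int64(169)), (253, np.int64(187)), (254, np.int64(222)), (255, np.int64(233)), (256, np.int64(245)), (257, np.int64(246)), (258, np.int64(240)), (259, np.int64(205)), (260, np.int64(158)), (261, np.int64(131)), (262, np.int64(118)), (263, np.int64(110)), (264, np.int64(112)), (265, np.int64(110)), (266, np.int64(111)), (267, np.int64(110)), (268, np.int64(112)), (269, np.int64(109)), (270, np.int64(112)), (271, np.int64(112)), (272, np.int64(120)), (273, np.int64(128)), (274, np.int64(137)), (275, np.int64(137)), (276, np.int64(144)), (277, np.int64(153)), (278, np.int64(158)), (279, np.int64(161))]
190 [(250, np.int64(246)), (251, np.int64(245)), (252, np.int64(246)), (253, np.int64(246)), (254, np.int64(246)), (255, np.int64(246)), (256, np.int64(246)), 
[... 608 characters left out ...]
int64(160)), (255, np.int64(159)), (256, np.int64(158)), (257, np.int64(159)), (258, np.int64(158)), (259, np.int64(149)), (260, np.int64(128)), (261, np.int64(146)), (262, np.int64(157)), (263, np.int64(160)), (264, np.int64(159)), (265, np.int64(159)), (266, np.int64(160)), (267, np.int64(159)), (268, np.int64(159)), (269, np.int64(157)), (270, np.int64(159)), (271, np.int64(159)), (272, np.int64(153)), (273, np.int64(138)), (274, np.int64(129)), (275, np.int64(138)), (276, np.int64(145)), (277, np.int64(159)), (278, np.int64(160)), (279, np.int64(158))]
t 27.52 trans [-0.0392  0.0189  0.2036] twist [-0.0001  0.0002  0.0021] psi -20.9 pos [ 0.4986 -0.0013  0.1727] op 1.0 F [ 0.2 -0.7  0.6]
```

Emit:
arm_command([
  {"translation": [-0.022,0.008,0.07],"twist": [0,0,0.005],"fingers": 1},
  {"translation": [-0.0425,0.016,0.13],"twist": [0,0,0.01],"fingers": 1},
  {"translation": [-0.0425,0.016,0.18],"twist": [0,0,0.01],"fingers": 1},
  {"translation": [-0.0425,0.016,0.203],"twist": [0,0,0.01],"fingers": 1},
  {"translation": [-0.0425,0.016,0.203],"twist": [0,0,0.01],"fingers": 0},
])

```text
time: 28.15
eef_pos: [0.463, -0.0011, 0.0191]
tcp_rot: [0.982, -0.187, -0.002, -0.0]
contact_force: [0.5, 0.5, -0.1]
opening: 0.812
finger_force: 0.0
```

Run:
```python
from h import *
for i in range(4):read_camera('top')
go(.4645,-.0012,-.016,-21.5)
```

```text
t 28.35 trans [-0.0017 -0.0007  0.0505] twist [-0.0004 -0.0024 -0.0008] psi -21.6 pos [ 0.4654 -0.0021  0.0219] op 0.505 F [-0.6 -0.2  0.2]
```

Emit:
arm_command([
  {"translation": [-0.001,-0.001,0.02],"twist": [0,0,0],"fingers": 0},
  {"translation": [-0.001,-0.001,0.04],"twist": [0,0,0],"fingers": 0},
  {"translation": [-0.001,-0.001,0.049],"twist": [0,0,0],"fingers": 0},
  {"translation": [-0.001,-0.001,0.049],"twist": [0,0,0],"fingers": 0},
])

```text
time: 28.85
eef_pos: [0.4627, -0.001, -0.0173]
tcp_rot: [0.982, -0.187, -0.001, -0.0]
contact_force: [0.4, -0.4, -0.3]
opening: 0.505
finger_force: 0.0
```

Run:
```python
from h import *
for i in range(3):read_camera('top')
go(.4645,-.0012,-.016,-21.5)
s=get_state();R=Ro.from_quat(s['tcp_rot']);w=wrist();p=snap('side')
c=proj(p,(.4645,-.001,.025)).astype(int)
A=cv2.resize(w['pixels'][110:310,156:356],(500,500),interpolation=cv2.INTER_CUBIC);B=cv2.resize(p['pixels'][c[1]-42:c[1]+42,c[0]-25:c[0]+25],(298,500),interpolation=cv2.INTER_CUBIC)
cv2.imwrite('pics/c15.png',np.hstack([A,B])[:,:,::-1])
```

```text
t 29.0 trans [ 0.0005 -0.0004  0.0001] twist [-0.0001 -0.0006 -0.0016] psi -21.6 pos [ 0.464  -0.0013 -0.0159] op 0.5 F [ 0.  -0.6 -0.2]
```

View pics/c15.png

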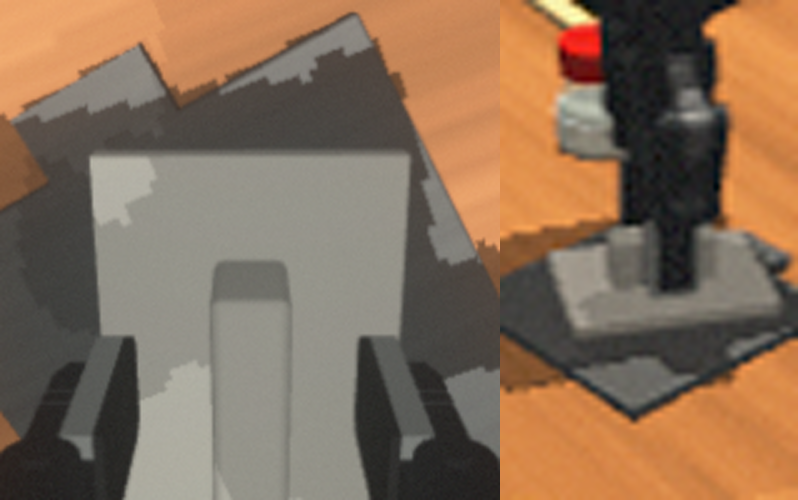

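The fingers straddle the bar centrally and the tips sit just over the plate. I'll raise 2 mm to allow for the closing swing, then close.

Emit:
arm_command([
  {"translation": [0,0,-0.003],"twist": [0,0,0],"fingers": 0},
  {"translation": [0,0,-0.003],"twist": [0,0,0],"fingers": -0.9},
  {"translation": [0,0,-0.003],"twist": [0,0,0],"fingers": -0.9},
  {"translation": [0,0,-0.003],"twist": [0,0,0],"fingers": -0.9},
  {"translation": [0,0,-0.003],"twist": [0,0,0],"fingers": -0.9},
])

```text
time: 29.72
eef_pos: [0.4641, -0.0013, -0.0135]
tcp_rot: [0.982, -0.187, 0.0, -0.0]
contact_force: [-0.0, 0.7, 3.4]
opening: 0.155
finger_force: 30.4
```

Run:
```python
from h import *
for i in range(3):read_camera('top')
go(.4645,-.0012,-.016,-21.5);print(get_state()['finger_force'])
```

```text
t 29.88 trans [ 0.0005 -0.0003  0.0033] twist [-0.0001 -0.0006 -0.0015] psi -21.6 pos [ 0.464  -0.0013 -0.0135] op 0.158 F [-0.7  0.3  4.6]
30.477275848388672
```

Gripped at about 13.5 mm. Lift and carry.

Emit:
arm_command([
  {"translation": [0,0,-0.03],"twist": [0,0,0],"fingers": -0.9},
  {"translation": [0,0,-0.1],"twist": [0,0,0],"fingers": -0.9},
  {"translation": [0,0,-0.17],"twist": [0,0,0],"fingers": -0.9},
  {"translation": [0,0,-0.23],"twist": [0,0,0],"fingers": -0.9},
  {"translation": [0,0,-0.26],"twist": [0,0,0],"fingers": -0.9},
])

```text
time: 30.5
eef_pos: [0.4644, -0.0013, 0.1834]
tcp_rot: [0.982, -0.187, 0.002, 0.0]
contact_force: [0.3, 0.9, -1.0]
opening: 0.155
finger_force: 29.9
```

Run:
```python
from h import *
for i in range(3):read_camera('top')
go(.6295,.267,.18,-2.2);print(get_state()['finger_force'])
s=get_state();R=Ro.from_quat(s['tcp_rot']);p=wrist('w16.png')
P=blob(p,'white',(254,240),100);X=plane(p,P,s['eef_pos'][2]+.0195+.011)
x=R.inv().apply(X-s['eef_pos'])*1000;print(x[:,:2].min(0),x[:,:2].max(0))
h=cv2.cvtColor(p['pixels'],cv2.COLOR_RGB2HSV).astype(int)
for c in(235,285):print(c,[(y,*h[y,c,1:].tolist()) for y in range(150,230,4)])
for e in(.038,.040,.042,.044,.046):print(e,[proj(p,s['eef_pos']+R.apply((e,0,-z)))[1].round(1) for z in(.0255,.0305)],end=' ')
```

```text
t 30.65 trans [ 0.0737 -0.4138  0.002 ] twist [ 1.000e-04 -1.400e-03 -3.231e-01] psi -21.6 pos [ 0.4639 -0.0013  0.1813] op 0.152 F [-0.7 -0.2 -1.5]
29.894881546497345
[-21.00262547 -31.49304001] [ 42.69806606 -17.20269434]
235 [(150, 22, 70), (154, 18, 70), (158, 18, 69), (162, 22, 69), (166, 11, 70), (170, 21, 109), (174, 17, 135), (178, 19, 135), (182, 19, 136), (186, 19, 134), (190, 21, 136), (194, 21, 136), (198, 19, 134), (202, 21, 136), (206, 21, 136), (210, 23, 134), (214, 19, 132), (218, 19, 135), (222, 19, 133), (226, 21, 135)]
285 [(150, 38, 67), (154, 35, 73), (158, 33, 70), (162, 32, 71), (166, 12, 127), (170, 23, 112), (174, 22, 139), (178, 20, 138), (182, 20, 137), (186, 24, 136), (190, 22, 138), (194, 21, 136), (198, 20, 137), (202, 23, 136), (206, 23, 134), (210, 21, 136), (214, 21, 135), (218, 19, 136), (222, 21, 135), (226, 23, 135)]
0.038 [np.float64(177.6), np.float64(180.1)] 0.04 [np.float64(173.6), np.float64(176.1)] 0.042 [np.float64(169.7), np.float64(172.0)] 0.044 [np.float64(165.7), np.float64(167.9)] 0.046 [np.float64(161.7), np.float64(163.8)]
```

Emit:
arm_command([
  {"translation": [0.007,-0.04,0],"twist": [0,0,-0.04],"fingers": -0.9},
  {"translation": [0.02,-0.11,0],"twist": [0,0,-0.1],"fingers": -0.9},
  {"translation": [0.033,-0.185,0],"twist": [0,0,-0.17],"fingers": -0.9},
  {"translation": [0.046,-0.26,0],"twist": [0,0,-0.25],"fingers": -0.9},
  {"translation": [0.059,-0.33,0],"twist": [0,0,-0.31],"fingers": -0.9},
])

```text
time: 31.32
eef_pos: [0.5951, 0.2141, 0.1774]
tcp_rot: [1.0, -0.025, -0.003, 0.001]
contact_force: [0.1, -1.2, -0.4]
opening: 0.157
finger_force: 29.9
```

Run:
```python
from h import *
for i in range(3):read_camera('top')
go(.6295,.267,.18,-2.2)
```

```text
t 31.48 trans [ 0.0428 -0.0726 -0.0045] twist [ 0.0014  0.0059 -0.0105] psi -2.8 pos [0.5947 0.2142 0.1769] op 0.156 F [-0.5  0.3 -1.3]
```

Emit:
arm_command([
  {"translation": [0.022,-0.036,0],"twist": [0,0,-0.01],"fingers": -0.9},
  {"translation": [0.043,-0.0725,0],"twist": [0,0,-0.01],"fingers": -0.9},
  {"translation": [0.043,-0.0725,0.04],"twist": [0,0,-0.01],"fingers": -0.9},
  {"translation": [0.043,-0.0725,0.08],"twist": [0,0,-0.01],"fingers": -0.9},
  {"translation": [0.043,-0.0725,0.09],"twist": [0,0,-0.01],"fingers": -0.9},
])

```text
time: 32.1
eef_pos: [0.6277, 0.2634, 0.1087]
tcp_rot: [1.0, -0.021, -0.004, 0.001]
contact_force: [-0.3, 0.1, -0.6]
opening: 0.154
finger_force: 29.9
```

Run:
```python
from h import *
for i in range(4):read_camera('top')
go(.6295,.267,.0805,-2.2)
```

```text
t 32.3 trans [-0.0027 -0.0027  0.0455] twist [-0.0003 -0.0012 -0.0038] psi -2.4 pos [0.6314 0.2649 0.1146] op 0.154 F [ 0.4 -0.6 -0.9]
```

Emit:
arm_command([
  {"translation": [-0.0025,-0.003,0.01],"twist": [0,0,0],"fingers": -0.9},
  {"translation": [-0.0025,-0.003,0.022],"twist": [0,0,0],"fingers": -0.9},
  {"translation": [-0.0025,-0.003,0.033],"twist": [0,0,0],"fingers": -0.9},
  {"translation": [-0.0025,-0.003,0.042],"twist": [0,0,0],"fingers": -0.9},
  {"translation": [-0.0025,-0.003,0.042],"twist": [0,0,0],"fingers": -0.9},
])

```text
time: 32.92
eef_pos: [0.629, 0.2676, 0.0816]
tcp_rot: [1.0, -0.021, -0.0, 0.0]
contact_force: [-0.2, 0.3, -1.0]
opening: 0.157
finger_force: 29.9
```

Run:
```python
from h import *
for i in range(4):read_camera('top')
go(.6295,.267,.0805,-2.2)
```

```text
t 33.12 trans [0.0004 0.0008 0.0022] twist [-0.     -0.0001 -0.0032] psi -2.4 pos [0.6292 0.2676 0.0822] op 0.155 F [ 0.2 -0.1 -0.9]
```

Emit:
arm_command([
  {"translation": [0,0,0.0025],"twist": [0,0,0],"fingers": -0.9},
  {"translation": [0,0,0.0045],"twist": [0,0,0],"fingers": -0.9},
  {"translation": [0,0,0.0045],"twist": [0,0,0],"fingers": -0.9},
])

```text
time: 33.5
eef_pos: [0.6296, 0.2677, 0.0805]
tcp_rot: [1.0, -0.021, 0.0, -0.0]
contact_force: [-2.5, -0.6, 4.8]
opening: 0.155
finger_force: 30.7
```

Run:
```python
from h import *
for i in range(2):read_camera('top')
go(.6295,.267,.0805,-2.2)
```

```text
t 33.6 trans [-0.0001  0.001  -0.    ] twist [-0.0001 -0.0008 -0.003 ] psi -2.4 pos [0.6296 0.2677 0.0805] op 0.155 F [-2.3 -1.1  5.8]
```

Lid seated at the expected height. I'll release gently, rise and back off for a last look.

Emit:
arm_command([
  {"translation": [0,0,-0.001],"twist": [0,0,0],"fingers": -0.9},
  {"translation": [0,0,-0.001],"twist": [0,0,0],"fingers": -0.2},
  {"translation": [0,0,-0.001],"twist": [0,0,0],"fingers": 0},
  {"translation": [0,0,-0.001],"twist": [0,0,0],"fingers": 0},
  {"translation": [0,0,-0.03],"twist": [0,0,0],"fingers": 0},
])

```text
time: 34.22
eef_pos: [0.6273, 0.2671, 0.0991]
tcp_rot: [1.0, -0.021, -0.003, 0.001]
contact_force: [0.5, 0.1, -0.5]
opening: 0.5
finger_force: 0.0
```

Emit:
arm_command([
  {"translation": [0,0,-0.08],"twist": [0,0,0],"fingers": 0},
  {"translation": [0,0.02,-0.15],"twist": [0,0,0],"fingers": 0},
  {"translation": [0,0.08,-0.18],"twist": [0,0,0],"fingers": 0},
  {"translation": [0,0.14,-0.18],"twist": [0,0,0],"fingers": 0},
  {"translation": [0,0.14,-0.18],"twist": [0,0,0],"fingers": 0},
])

```text
time: 34.85
eef_pos: [0.6255, 0.1602, 0.2389]
tcp_rot: [1.0, -0.023, 0.002, 0.0]
contact_force: [0.5, 0.4, -0.5]
opening: 0.495
finger_force: 0.0
```

Run:
```python
from h import *
for i in range(3):read_camera('top')
p=snap('side');w=wrist();t=snap('top')
print(get_state()['eef_pos'],rect(t,'white',(194,125),.111,25),rect(w,'white',proj(w,(.6295,.267,.111)),.111,60))
c=proj(p,(.63,.267,.06)).astype(int)
A=cv2.resize(w['pixels'],(480,360));B=cv2.resize(p['pixels'][c[1]-45:c[1]+45,c[0]-40:c[0]+40],(320,360),interpolation=cv2.INTER_CUBIC)
cv2.imwrite('pics/fin.png',np.hstack([A,B])[:,:,::-1])
```

```text
[0.62461782 0.16379723 0.23613772] [598.8 295.4  23.6   7.9  -2.1] [630.8 268.9  86.1  62.3  -2.4]
```

View pics/fin.png

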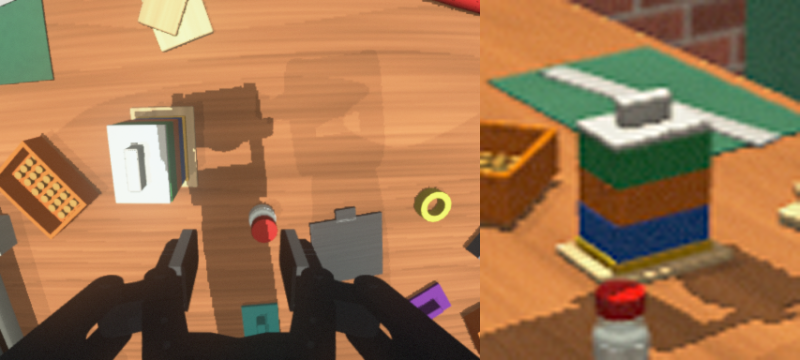

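Final view: the stack is straight, blue, orange, green, then white lid at (145,162), all square on the board. The jar (262,222) and tape (435,206) are untouched.

```bash
python3 -c "
from plant import sign_off
print(sign_off())"
```

```text
the job is handed in; nothing more can be done
None
```

The kit is stacked on the board (blue, orange and green trays with the white lid on top), each piece square and at its seated height by my measurements, and the job is handed in at about 35 s of the 118 s allowed, though no verdict came back.

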